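Unstack the printed camera-adapter parts into their nests

TASK

The four white printed parts of a microscope camera adapter stand in one stack on the bench. Take the stack apart and set each part upright into the plywood nest whose rim has its shape (the square flange in the square nest, the tabbed round cell in the notched round nest, the hexagon in the hexagonal nest, the small sleeve in the small round nest), each fully down on the pocket floor, with the cell turned so that its tab lies in the notch. Let no part topple, and leave the steel microscope objective and the yellow motor where they stand.

Things in the scene. Friction and masses are not known exactly. Their poses are not given: they have to be found in the camera images.
- flange: Camera flange, lowest part of the stack, standing on the bench: white printed square plate 62 x 62 mm, 26 mm high, with a 22 mm bore up its middle. Loose, about 70 g. Origin: centre of its underside; x and y square to its sides, z up.
- cell: Lens cell, second in the stack, standing on the flange: white printed disc 48 mm in diameter, 24 mm high, with one tab 14 mm wide that sticks out sideways to 34 mm from the centre; the tab is 14 mm high and level with the underside. Loose, about 40 g. Origin: centre of the disc's underside; x points along the tab, z up.
- spacer: Spacer, third in the stack, standing on the cell: white printed hexagonal block, 34 mm across flats, 24 mm high. Loose, about 25 g. Origin: centre of its underside; x is square to one pair of flats (the other flats every 60 degrees), z up.
- sleeve: Eyepiece sleeve, top of the stack, standing on the spacer: white printed round tube, 26 mm outside, 18 mm inside, 34 mm high. Loose, about 15 g. Origin: centre of its lower end; z along the tube, up.
- nest_square: Square nest, for the flange. Fixed plywood base plate 92 x 92 x 6 mm; on it a grey rim 6 mm high (top 12 mm above the bench), 5 mm wide, around a pocket whose floor is the plate. Origin: under the pocket's centre, on the bench; z up. Pocket 76 x 76 mm, its sides along x and y.
- nest_keyed: Notched round nest, for the cell. Fixed plywood base plate 92 x 92 x 6 mm; on it a grey rim 6 mm high (top 12 mm above the bench), 5 mm wide, around a pocket whose floor is the plate. Origin: under the pocket's centre, on the bench; z up. Pocket 58 mm in diameter; the rim has one gap (notch) 24 mm wide with straight cheeks out to the plate's edge; x points from the centre out through the notch.
- nest_hex: Hexagonal nest, for the spacer. Fixed plywood base plate 92 x 92 x 6 mm; on it a grey rim 6 mm high (top 12 mm above the bench), 5 mm wide, around a pocket whose floor is the plate. Origin: under the pocket's centre, on the bench; z up. Pocket 50 mm across flats; x is square to one pair of flats.
- nest_round: Small round nest, for the sleeve. Fixed plywood base plate 92 x 92 x 6 mm; on it a grey rim 6 mm high (top 12 mm above the bench), 5 mm wide, around a pocket whose floor is the plate. Origin: under the pocket's centre, on the bench; z up. Pocket 40 mm in diameter.
- objective: Bystander: steel microscope objective with a brass band, 26 mm in diameter, 44 mm high, standing loose on the bench. Origin: centre of its underside.
- motor: Bystander: small yellow and black motor, 36 x 36 mm, 38 mm high, with a shaft 14 mm long on top, standing loose on the bench. Origin: centre of its underside.
Mind the look-alikes: they are no part of the job. What is shaped like the nest_square but black is not meant.

How it is judged:
At the end, for the whole second after the job is handed in: Each part upright (0.1 rad), released, at rest on its own nest's pocket floor (underside 4 to 8.5 mm above the nest's), its centre within 12 mm (flange, spacer), 10 mm (sleeve) or 8 mm (cell) of the nest's; the cell's tab in the notch, within 0.4 rad (horizontal distance between flange and nest_square below 0.012 m and z of flange in the frame of nest_square between 0.004 and 0.0085 m and angle between each of flange, cell, spacer, sleeve's own z axis and vertical below 0.1 rad and linear speed of each of flange, cell, spacer, sleeve below 0.02 m/s and angular speed of each of flange, cell, spacer, sleeve below 0.2 rad/s and horizontal distance between cell and nest_keyed below 0.008 m and z of cell in the frame of nest_keyed between 0.004 and 0.0085 m and horizontal distance between spacer and nest_hex below 0.012 m and z of spacer in the frame of nest_hex between 0.004 and 0.0085 m and horizontal distance between sleeve and nest_round below 0.01 m and z of sleeve in the frame of nest_round between 0.004 and 0.0085 m and angle between the x axis of cell and the x axis of nest_keyed, either way round below 0.4 rad); the robot touches nothing.
It fails at once if a part of the stack topples (leans more than 1 rad) (angle between any of flange, cell, spacer, sleeve's own z axis and vertical above 1 rad).
It fails at once if the objective or the motor is moved more than 25 mm (distance of any of objective, motor from where it was at the start of the episode above 0.025 m).
It also fails if it takes over 109 s, if anything falls off the work surface, if the arm or the gripper's body presses on something with over 40 N, if the wrist force passes 120 N, or if a joint passes its speed limit or range.

ROBOT

A 6-joint arm with a two-finger parallel gripper is mounted at the origin on the work surface. World frame = base frame: x ahead of the robot, y to its left, z up, the work surface at z = 0. Lengths are in m, angles in rad, forces in N, time in s.
With the tool pointing down it reaches from about 0.375 to 0.9 m from the base axis. Payload 3.1 kg.
Tool frame: the origin (TCP) lies on the centre line of the jaws, within the pads' length; the fingertips stand 25 mm ahead of it and the grasp point (between the pads) lies 6 mm ahead of it (manip.tips_ahead is the distance from the TCP to the fingertips, in m); z points along the fingers, y is the direction in which the jaws open and shut (so a half turn about z gives the same grasp; the last joint's range is limited). The gripper opens to 85 mm and grips with 20 to 120 N. Pads are 22 mm wide; open, the fingers measure 114 mm over their backs; the gripper's body (76 mm by 85 mm) begins 54 mm behind the grasp point. The pads swing forward as they close: fully open they stand 13 mm farther back than shut.
Start: joints at [-1.425, 0.527, 1.433, -0, 1.181, -0.178], TCP at [0.199, -0.592, 0.256] pointing down, gripper open.
Joint ranges: [-3.08, 3.08], [-0.75, 2.2], [0.22, 2.44], [-1.43, 4.57], [0, 2.65], [-2.85, 2.85]. Speed limits (rad/s): [2.79, 2.79, 3.14, 3.14, 3.14, 3.14].

INTERFACE

Orientations are given as a unit quaternion [x, y, z, w].
In Python, from station import manip gives the robot as it stands.
- The arm moves only by the tool play_rows, never from a script. Its argument "steps" is a list that holds one entry, the list of rows, each a list of 6 numbers: the shift along the tool's x, y, z in m, then the turn, a rotation vector about the tool's x, y, z in degrees. In form: [[[x, y, z, rx, ry, rz], ...]]. A call has 1 to 10 rows; each row shifts and turns the commanded pose from where the row before left it, along the tool's axes as they then stand; what a row does not reach is not made up. A row lasts 1/8 s, in which the tool goes at most 62.5 mm and 10.7 degrees, less where a joint would pass 70% of its speed; a pose out of reach is approached as far as the arm can. A call is refused whole if a number of a shift passes 0.0625 or a number of a turn 10.7, either way. A call with a gripper value outside its range is refused whole. "fingers" is the opening, from 0 (shut) to 1 (fully open), set as the call begins (left out, the last holds). The fingers move at their own pace and stop on an object; "squeeze" is the grip in N (left out, the last holds). Time passes only in rows, so rows that do not move let the fingers close. It gives the time, the measured TCP pose, the force and the opening at its end, in the units of the state.
- manip.sense(): the state, without advancing time (a new reading comes with each control period).
- manip.snapshot(name): name is "side" or "top"; returns a dict with "img" (420x560x3 uint8, red, green, blue), "K" (3x3 intrinsics, pixels), "k1" (the pictures are not rectified: a ray, as slopes to the right and down, at radius r is drawn at 1 + k1 r^2 times it, then the intrinsics apply), "world_from_camera" (4x4, takes a point from camera to world coordinates). Camera axes: x right, y down, z forward; pixel columns grow to the right and rows downward; lengths in m; the calibration is good to about 2 mm. A picture is of the moment at which its call begins. There is no depth.
- manip.sign_off(): hands the job in, once; it reports no verdict.
Trained networks look in a picture, given as the dict that the camera call returned (one of the last four; its "shot" number tells which), for a name from the list of things; names that differ only in an ending like _2 or _b are one class to them, and where a whole thing is asked for, a point or a joint stands for the part that bears it (a point fixed in the world has none). Each returns a list of dicts, best first, with "score" (0 to 1); they miss things now and then, are a little off and sometimes report something else, mostly with a low value. They report only what shows in the picture. A call takes as long as a camera call. They do not tell look-alikes from the thing itself.
- manip.regions_of(label, picture): "pixels" (420x560 bool, what is visible of it) and "rect" ([left, top, right, bottom] in pixels, round what is visible of it).
- manip.pinpoint(label, picture): "point" ([column, row] in pixels: a listed point, or the origin of a listed thing).
The state is a dict: "t": time; "q": joint angles; "qd": joint speeds; "tau": joint torques, N m; "tcp_pos": TCP position; "tool_rot": TCP orientation; "force": force on the tool from outside, world axes, zero at the start; "ft_torque": the same for the moment, N m; "finger_gap": opening from 0.0 (shut) to 1.0 (fully open).
Only numpy, scipy, OpenCV 4.12 (cv2) and the standard library are available. Lean on these libraries where they do the work, as an engineer would, in place of code of your own. Each camera call takes 0.05 s, during which the arm holds its last target.

## Working session

There is one attempt and no reset: what is moved stays moved. The work goes in short steps, Python scripts to look and compute and a tool call to move; the robot and the scene stay as the last step left them, time stands still between calls to the robot, and variables do not carry over. Pictures are saved under pics/ and viewed, and the job is handed in when it is done.

Besides the shell and the picture viewer there is one more tool, called after "Request:" as name(argument=value, ...), one argument or row to a line, values as JSON. play_rows: Moves the arm, as the interface text tells. Its arguments: {"type":"object","properties":{"steps":{"type":"array"},"fingers":{"type":"number"},"squeeze":{"type":"number"}},"required":["steps"]}

```bash
mkdir -p pics; ls; python3 - <<'E'
from station import manip
import cv2
print(manip.sense())
for n in("side","top"):
    s=manip.snapshot(n); cv2.imwrite(f"pics/{n}0.png",s["img"][:,:,::-1]); print(n,s["K"],s["k1"],s["world_from_camera"],s["shot"])
E
```

```text
pics
{'t': 0.0, 'q': array([-1.42547300e+00,  5.28427728e-01,  1.43393017e+00, -1.86606517e-05,
        1.18138499e+00, -1.78513717e-01]), 'qd': array([ 1.15767008e-03,  5.97377194e-04,  6.17722845e-04, -1.23676902e-03,
        3.27747962e-04,  1.62953263e-05]), 'tau': array([ 1.48198182e-03, -4.42347407e+01, -1.78025508e+01, -1.27467956e-04,
        8.37980508e-03,  9.82942879e-06]), 'tcp_pos': array([ 0.19879528, -0.59183141,  0.25534831]), 'tool_rot': array([ 9.86918668e-01,  1.61215342e-01,  9.21413183e-06, -1.07510994e-03]), 'force': array([-0.68981357,  0.11164323, -0.01096253]), 'ft_torque': array([-0.01621559,  0.03133787, -0.00642364]), 'finger_gap': 0.9994893183373419}
side [[458.49603682   0.         280.59843622]
 [  0.         458.49603682 207.83716338]
 [  0.           0.           1.        ]] 0.008906474346102285 [[ 0.93495223 -0.21383595  0.28308747  0.18128338]
 [-0.35477098 -0.5666117   0.74369936 -1.01432295]
 [ 0.00137101 -0.79575459 -0.60561766  0.81912189]
 [ 0.          0.          0.          1.        ]] 1
top [[412.40450041   0.         281.7673565 ]
 [  0.         412.40450041 211.2240117 ]
 [  0.           0.           1.        ]] -0.11406298409129603 [[-0.02754814 -0.99512655  0.09467977  0.39198641]
 [-0.99942255  0.0293036   0.01720073 -0.11607036]
 [-0.01989136 -0.09415125 -0.99535917  1.21362465]
 [ 0.          0.          0.          1.        ]] 2
```

View pics/side0.png

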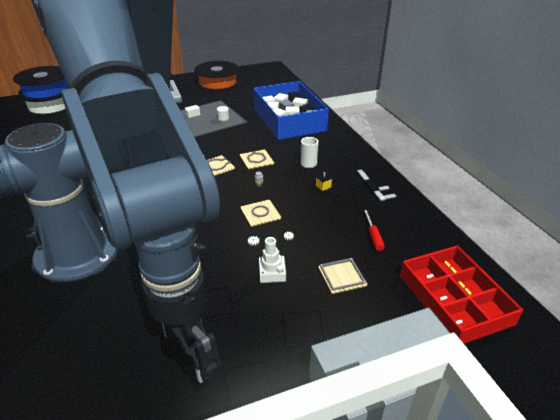

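View pics/top0.png

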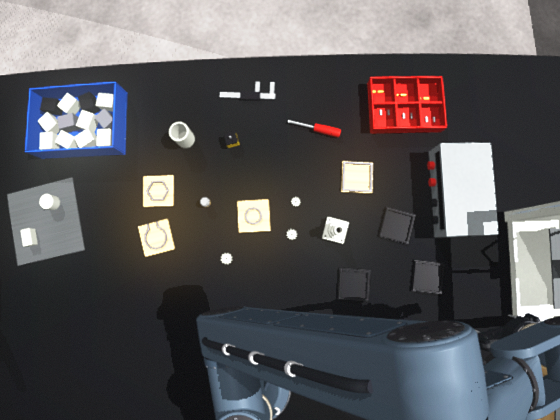

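```bash
cat > h.py <<'E'
from station import manip
import cv2, numpy as np
def ray(s,p):
    K=s["K"]; d=np.array([(p[0]-K[0,2])/K[0,0],(p[1]-K[1,2])/K[1,1]]); u=d.copy()
    for _ in range(20): u=d/(1+s["k1"]*(u@u))
    T=np.array(s["world_from_camera"]); v=T[:3,:3]@np.array([u[0],u[1],1]); return T[:3,3],v
def p2w(s,p,z):
    o,v=ray(s,p); return o+v*(z-o[2])/v[2]
def w2p(s,P):
    T=np.linalg.inv(s["world_from_camera"]); c=T[:3,:3]@np.array(P)+T[:3,3]; u=c[:2]/c[2]
    u=u*(1+s["k1"]*(u@u)); return np.array([s["K"][0,0]*u[0]+s["K"][0,2],s["K"][1,1]*u[1]+s["K"][1,2]])
def crop(s,c,h,name,f=8):
    x,y=map(int,c); im=s["img"][max(0,y-h):y+h,max(0,x-h):x+h,::-1]
    im=cv2.resize(im,None,fx=f,fy=f,interpolation=cv2.INTER_CUBIC); cv2.imwrite(name,im)
E
python3 - <<'E'
from h import *
Z=dict(flange=.0,cell=.026,spacer=.05,sleeve=.074,objective=0,motor=0,nest_square=0,nest_keyed=0,nest_hex=0,nest_round=0)
for n in("top","side"):
    s=manip.snapshot(n)
    for k in Z:
        for f in (manip.pinpoint(k,s)[:3]): print(n,k,np.round(f["point"],1),round(f["score"],2),np.round(p2w(s,f["point"],Z[k]),4))
    if n=="top":
        tiles=[]
        for c in [(158,190),(156,237),(254,216),(357,177),(336,230)]:
            x,y=c; tiles.append(cv2.resize(s["img"][y-24:y+24,x-24:x+24,::-1],(264,264),interpolation=cv2.INTER_CUBIC))
        tiles.append(cv2.resize(s["img"][202-24:202+24,205-24:205+24,::-1],(264,264)))
        cv2.imwrite("pics/crops.png",np.vstack([np.hstack(tiles[:3]),np.hstack(tiles[3:])]))
    else: crop(s,(270,258),32,"pics/stack.png",10)
E
```

```text
top flange [332.2 227.3] 0.5 [ 0.4555 -0.2422  0.    ]
top sleeve [338.  227.8] 0.41 [ 0.4498 -0.2505  0.074 ]
top objective [208.5 202.9] 0.41 [0.5388 0.1228 0.    ]
top motor [233.5 139.2] 0.57 [0.7308 0.045  0.    ]
top motor [337.1 230.4] 0.2 [ 0.446  -0.2563  0.    ]
top nest_square [354.1 180.4] 0.95 [ 0.5933 -0.3131  0.    ]
top nest_square [426.2 275. ] 0.75 [ 0.3064 -0.515   0.    ]
top nest_square [396.3 224.4] 0.68 [ 0.4583 -0.4327  0.    ]
top nest_keyed [154.7 236.5] 0.68 [0.4427 0.2871 0.    ]
top nest_hex [160.4 190.7] 0.89 [0.5805 0.2696 0.    ]
top nest_round [252.5 220.7] 0.84 [ 0.4818 -0.0078  0.    ]
side flange [273.9 273.1] 0.7 [ 0.4536 -0.2529  0.    ]
side cell [275.6 264.2] 0.77 [ 0.4593 -0.25    0.026 ]
side spacer [269.6 259.4] 0.73 [ 0.4431 -0.2525  0.05  ]
side spacer [323.8 186. ] 0.62 [ 0.698  -0.0153  0.05  ]
side sleeve [268.4 248.6] 0.71 [ 0.4448 -0.2402  0.074 ]
side objective [257.4 188.6] 0.54 [0.5316 0.1098 0.    ]
side motor [320.1 188.2] 0.52 [0.7157 0.0427 0.    ]
side nest_square [342.9 278.3] 0.77 [ 0.6059 -0.3294  0.    ]
side nest_square [248.6 385.1] 0.69 [ 0.3027 -0.5211  0.    ]
side nest_square [305.6 328.1] 0.67 [ 0.461 -0.435  0.   ]
side nest_keyed [213.6 167.8] 0.89 [0.4335 0.2762 0.    ]
side nest_hex [254.9 159.4] 0.8 [0.579  0.2787 0.    ]
side nest_round [260.8 214.3] 0.61 [ 0.4996 -0.0171 -0.    ]
side nest_round [272.2 258.6] 0.27 [ 0.4674 -0.2026  0.    ]
```

View pics/crops.png

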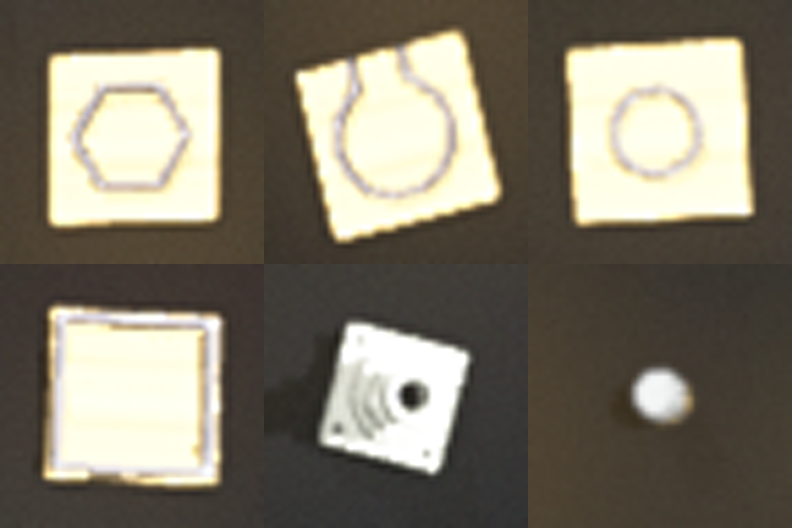

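View pics/stack.png

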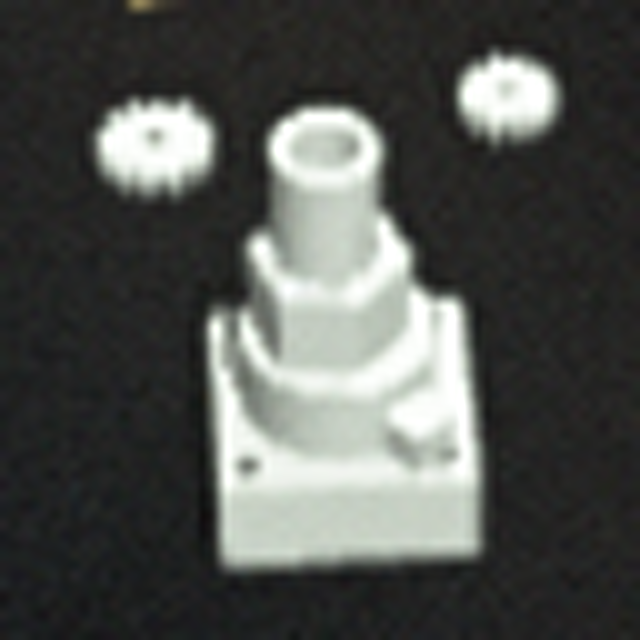

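```bash
cat >> h.py <<'E'
def warp(s,c,z,half=.06,res=.00025,img=None):
    """image of plane z, right=+x, up=+y, centred c"""
    n=int(2*half/res); xs=c[0]-half+res*(np.arange(n)+.5); ys=c[1]+half-res*(np.arange(n)+.5)
    X,Y=np.meshgrid(xs,ys); T=np.linalg.inv(s["world_from_camera"]); P=np.stack([X,Y,np.full_like(X,z)],-1)@T[:3,:3].T+T[:3,3]
    u=P[...,:2]/P[...,2:]; u=u*(1+s["k1"]*(u**2).sum(-1,keepdims=True))
    mx=(u[...,0]*s["K"][0,0]+s["K"][0,2]).astype(np.float32); my=(u[...,1]*s["K"][1,1]+s["K"][1,2]).astype(np.float32)
    return cv2.remap(s["img"] if img is None else img,mx,my,cv2.INTER_CUBIC)
E
python3 - <<'E'
from h import *
C=dict(nest_square=(.60,-.32),nest_keyed=(.438,.283),nest_hex=(.58,.272),nest_round=(.49,-.012))
for n in("top","side"):
    s=manip.snapshot(n); T=[]
    for k,c in C.items():
        w=warp(s,c,.006,.07); w2=w.copy()
        m=((w[...,0]>120)).astype(np.uint8)
        m=cv2.morphologyEx(m,cv2.MORPH_CLOSE,np.ones((25,25)))
        cs,_=cv2.findContours(m,cv2.RETR_EXTERNAL,cv2.CHAIN_APPROX_NONE)
        cc=max(cs,key=cv2.contourArea); (x,y),(a,b),t=cv2.minAreaRect(cc); hull=cv2.boxPoints(((x,y),(a,b),t))
        print(n,k,"ctr",round(c[0]-.07+x*.00025,4),round(c[1]+.07-y*.00025,4),"size",a*.25,b*.25,"yaw",-t)
        cv2.drawContours(w2,[hull.astype(int)],0,(255,0,0),1); T.append(cv2.resize(w2,(300,300)))
    cv2.imwrite(f"pics/n_{n}.png",np.vstack([np.hstack(T[:2]),np.hstack(T[2:])])[...,::-1])
E
```

```text
top nest_square ctr 0.6033 -0.321 size 97.17399597167969 96.62065124511719 yaw -4.297386646270752
top nest_keyed ctr 0.4401 0.2814 size 98.97476959228516 98.75748443603516 yaw -76.4921646118164
top nest_hex ctr 0.5804 0.2758 size 98.5 97.75 yaw -90.0
top nest_round ctr 0.4971 -0.011 size 98.46625518798828 98.37120056152344 yaw -88.20307922363281
side nest_square ctr 0.6059 -0.3225 size 94.63423919677734 101.49623107910156 yaw -4.224402904510498
side nest_keyed ctr 0.451 0.282 size 107.04285430908203 82.04966735839844 yaw -78.42481231689453
side nest_hex ctr 0.5829 0.2736 size 107.90593719482422 96.86470031738281 yaw -89.4974136352539
side nest_round ctr 0.4991 -0.0134 size 103.52837371826172 95.75933074951172 yaw -88.27734375
```

View pics/n_top.png

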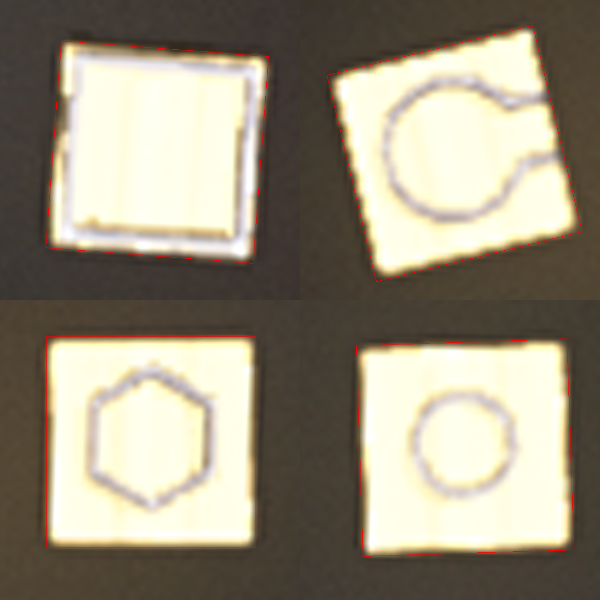

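View pics/n_side.png

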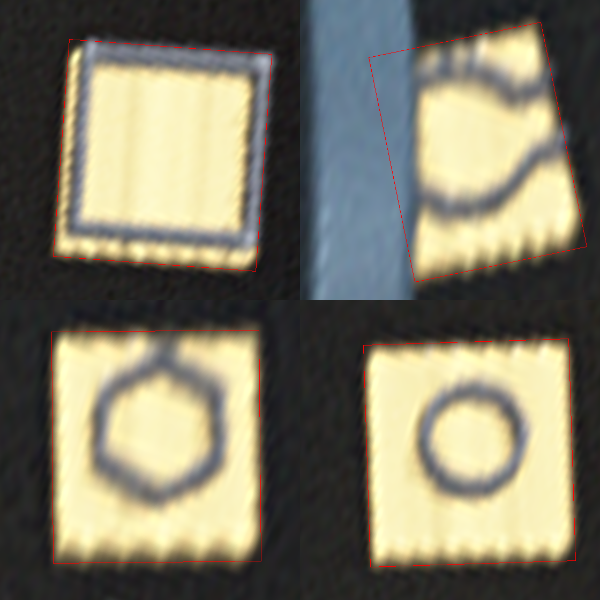

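```bash
python3 - <<'E'
from h import *
for n in("top","side"):
    s=manip.snapshot(n); T=[]
    for z in (.026,.05,.074,.108):
        w=warp(s,(.452,-.25),z,.05,.00025); w=w.copy()
        w=np.clip(w.astype(float)*(0.8),0,255).astype(np.uint8)
        for i in range(0,400,40): w[::4,i]=(255,0,0); w[i,::4]=(255,0,0)
        T.append(w)
    a=np.vstack([np.hstack(T[:2]),np.hstack(T[2:])])
    cv2.imwrite(f"pics/s_{n}.png",cv2.resize(a,(600,600))[...,::-1])
E
```

```text
(no output)
```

View pics/s_top.png

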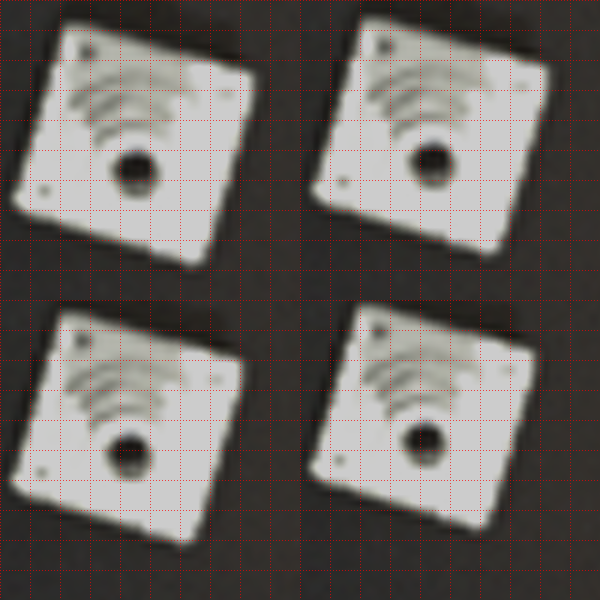

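View pics/s_side.png

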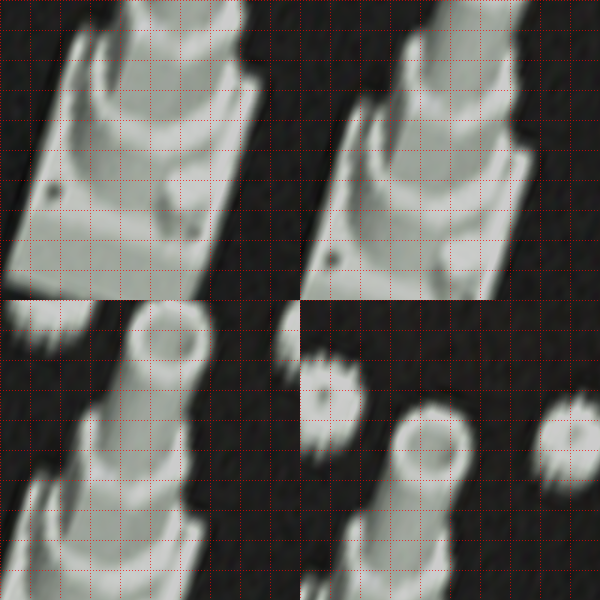

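```bash
cat > ov.py <<'E'
from h import *
import sys
def poly(k,c,yaw):
    a=np.deg2rad(yaw)
    if k=="flange": p=31*np.array([[1,1],[-1,1],[-1,-1],[1,-1]])
    if k=="spacer": t=np.deg2rad(30+60*np.arange(6)); p=17/np.cos(np.pi/6)*np.c_[np.cos(t),np.sin(t)]
    if k in("cell","sleeve"): t=np.linspace(0,2*np.pi,60); p=(24 if k=="cell" else 13)*np.c_[np.cos(t),np.sin(t)]
    if k=="tab": p=np.array([[23,7],[34,7],[34,-7],[23,-7]])
    R=np.array([[np.cos(a),-np.sin(a)],[np.sin(a),np.cos(a)]]); return p@R.T/1000+np.array(c)
def overlay(s,items,ctr,h,f,name):
    x0,y0=int(ctr[0])-h,int(ctr[1])-h
    im=cv2.resize(s["img"][y0:y0+2*h,x0:x0+2*h,::-1],None,fx=f,fy=f,interpolation=cv2.INTER_CUBIC)
    for (k,c,yaw,z,col) in items:
        P=[((w2p(s,[*q,z])-[x0,y0]+.5)*f-.5) for q in poly(k,c,yaw)]
        cv2.polylines(im,[np.round(np.array(P)).astype(int)],True,col,1)
    return im
E
python3 - <<'E'
from ov import *
c=(.4455,-.248); R=(0,0,255);G=(0,200,0);B=(255,0,0);M=(255,0,255)
for i,(hy,) in enumerate([(14,)]):
    L=[("flange",(.4462,-.2470),-16,.026,R),("flange",(.4462,-.2470),-16,0,R),("cell",c,0,.05,G),("tab",c,-63,.04,G),("spacer",c,hy,.074,B),("spacer",c,hy,.05,B),("sleeve",c,0,.108,M),("sleeve",c,0,.074,M)]
    a=overlay(manip.snapshot("side"),L,(272,258),28,14,"");b=overlay(manip.snapshot("top"),L,(336,230),28,14,"")
    cv2.imwrite("pics/ov1.png",cv2.resize(a,(590,590),interpolation=cv2.INTER_AREA));cv2.imwrite("pics/ov1t.png",cv2.resize(b,(400,400),interpolation=cv2.INTER_AREA))
E
```

```text
(no output)
```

View pics/ov1.png

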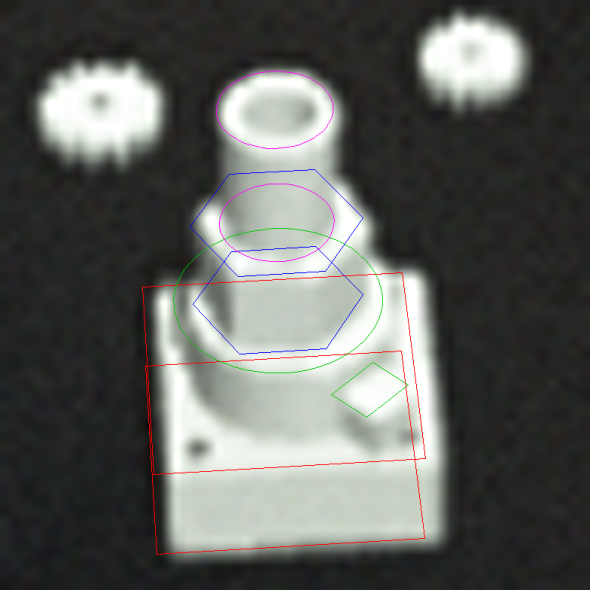

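View pics/ov1t.png

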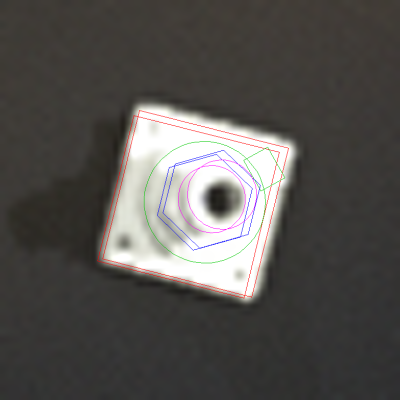

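```bash
python3 - <<'E'
from ov import *
R=(0,0,255);G=(0,200,0);B=(255,0,0);M=(255,0,255)
s=manip.snapshot("side"); ims=[]
for hy,ty,cc in [(14,-66,(.4482,-.249)),(8,-72,(.4482,-.2505))]:
    h=(.4475,-.2492)
    L=[("flange",(.4487,-.2488),-16,.026,R),("cell",cc,0,.05,G),("tab",cc,ty,.04,G),("spacer",h,hy,.074,B),("spacer",h,hy,.05,B),("sleeve",(.4467,-.248),0,.108,M),("sleeve",(.4467,-.248),0,.074,M)]
    ims.append(cv2.resize(overlay(s,L,(272,258),24,16,""),(400,400)))
ims[1:1]=[]
cv2.imwrite("pics/ov2.png",np.hstack(ims))
cv2.imwrite("pics/raw2.png",cv2.resize(s["img"][232:284,246:298,::-1],(590,590),interpolation=cv2.INTER_CUBIC))
E
```

```text
(no output)
```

View pics/ov2.png

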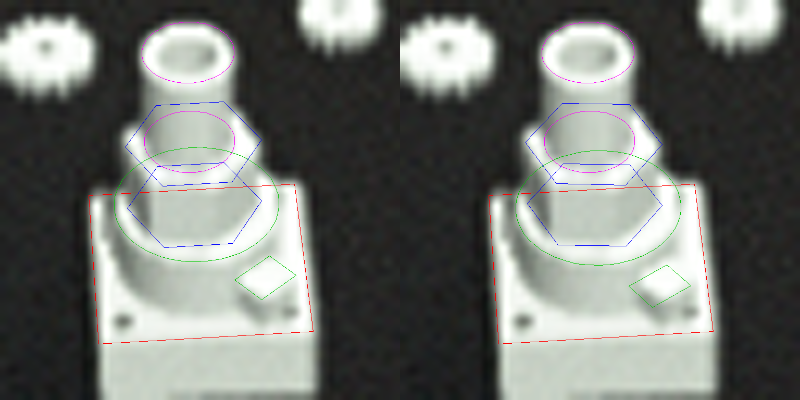

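View pics/raw2.png

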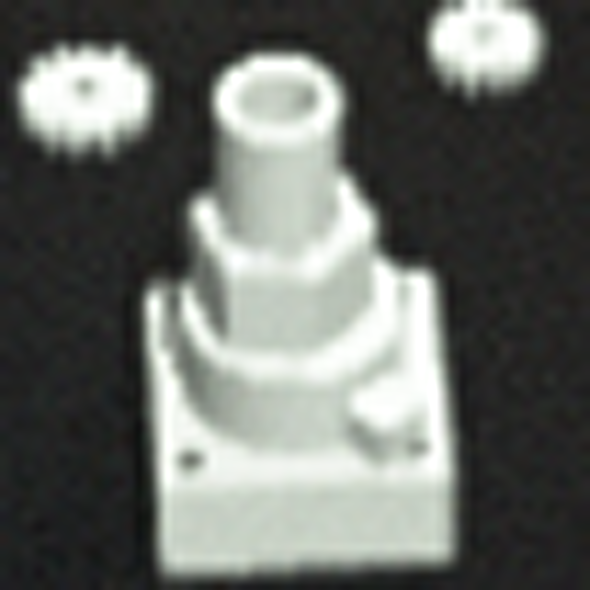

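```bash
python3 - <<'E'
from ov import *
R=(0,0,255);G=(0,200,0);B=(255,0,0);M=(255,0,255)
s=manip.snapshot("side"); ims=[]
for hy in (-2,-8,-14):
  for z in (1,):
    h=(.4475,-.2492); cc=(.4487,-.249)
    L=[("spacer",h,hy,.074,B),("spacer",h,hy,.05,B),("cell",cc,0,.05,G),("tab",cc,-66,.04,G)]
    ims.append(cv2.resize(overlay(s,L,(270,256),16,16,""),(400,400)))
cv2.imwrite("pics/ov3.png",np.vstack([np.hstack(ims[:2])]));cv2.imwrite("pics/ov3b.png",ims[2])
E
```

```text
(no output)
```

View pics/ov3.png

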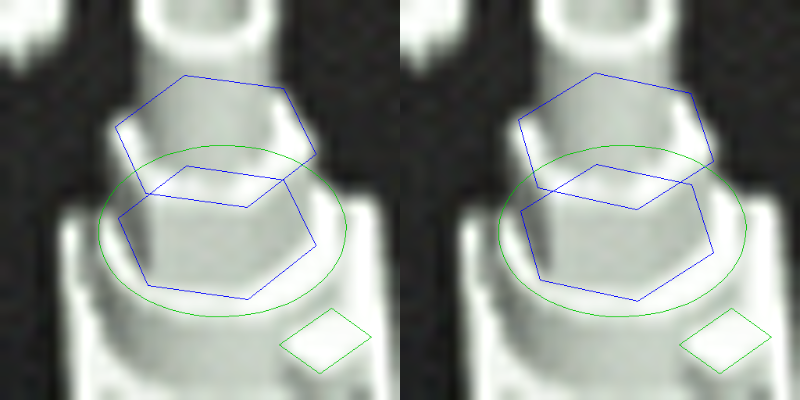

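View pics/ov3b.png

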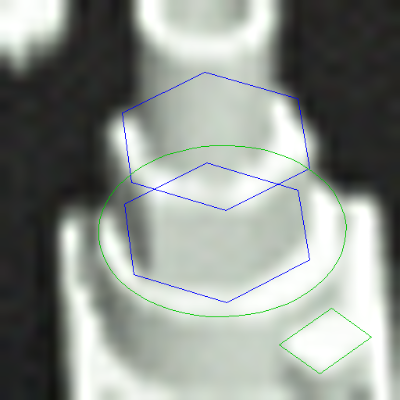

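```bash
cat > go.py <<'E'
import sys, numpy as np
from station import manip
from scipy.spatial.transform import Rotation as Ro
def st():
    s=manip.sense(); R=Ro.from_quat(s["tool_rot"]).as_matrix(); return s,R
def plan(x,y,z,az=None):
    s,R=st(); p=s["tcp_pos"]; d=np.array([x,y,z])-p
    az0=np.degrees(np.arctan2(R[1,0],R[0,0])); 
    print("t %.2f pos"%s["t"],np.round(p,4),"az %.1f"%az0,"tilt",np.round(np.degrees(R[:2,2]),2),"gap %.3f"%s["finger_gap"],"q",np.round(s["q"],2),"F",np.round(s["force"],1))
    print("local shift now:",np.round(R.T@d,4))
    if az is not None:
        t=-(az-az0); t=(t+180)%360-180
        R2=R@Ro.from_rotvec([0,0,np.radians(t)]).as_matrix()
        print("turn z %.1f"%t,"-> local shift after turn:",np.round(R2.T@d,4))
if __name__=="__main__": plan(*map(float,sys.argv[1:]))
E
python3 go.py .4453 -.2478 .20 29
```

```text
t 1.60 pos [ 0.1989 -0.5925  0.2563] az 18.6 tilt [-0.  0.] gap 1.004 q [-1.43  0.53  1.43 -0.    1.18 -0.18] F [-0.7 -0.1  0.5]
local shift now: [ 0.3433 -0.2484  0.0563]
turn z -10.4 -> local shift after turn: [ 0.3826 -0.182   0.0563]
```

Request:
play_rows(
  steps=[
    [[0,0,0,0,0,-10.4],[0.048,-0.0228,0.007,0,0,0],[0.048,-0.0228,0.007,0,0,0],[0.048,-0.0228,0.007,0,0,0],[0.048,-0.0228,0.007,0,0,0],[0.048,-0.0228,0.007,0,0,0],[0.048,-0.0228,0.007,0,0,0],[0.048,-0.0228,0.007,0,0,0],[0.046,-0.0228,0.007,0,0,0],[0,0,0,0,0,0]],
  ],
  fingers=0.65,
  squeeze=40,
)

```text
t: 2.85
tcp_pos: [0.4458, -0.2447, 0.1999]
tool_rot: [0.968, 0.253, -0.0, -0.001]
force: [-0.5, -0.1, 0.5]
finger_gap: 0.651
```

```bash
python3 go.py .4453 -.2478 .109 29; python3 - <<'E'
from h import *
s=manip.snapshot("side"); crop(s,(270,230),50,"pics/a1.png",6)
s=manip.snapshot("top"); crop(s,(336,230),50,"pics/a1t.png",6)
E
```

```text
t 2.85 pos [ 0.4458 -0.2447  0.1999] az 29.3 tilt [-0.05  0.08] gap 0.651 q [-0.72  0.45  1.78  0.    0.91  0.34] F [-0.5 -0.1  0.5]
local shift now: [-0.002   0.0026  0.0909]
turn z 0.3 -> local shift after turn: [-0.002   0.0026  0.0909]
```

View pics/a1.png

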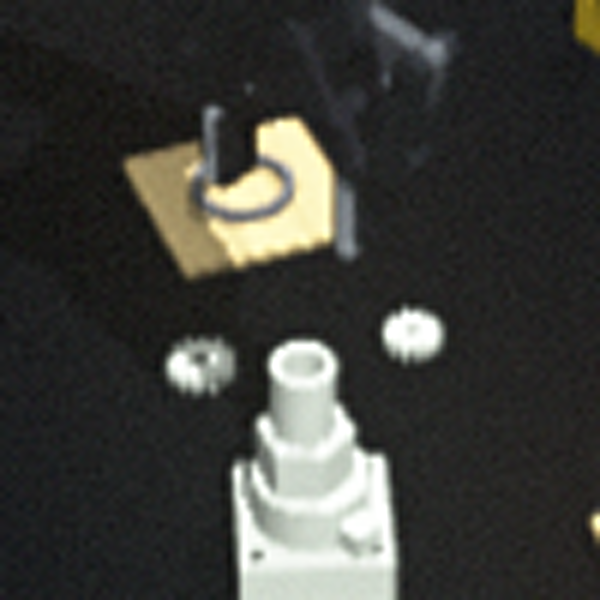

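Request:
play_rows(
  steps=[
    [[-0.002,0.0026,0.02,0,0,0.3],[0,0,0.02,0,0,0],[0,0,0.02,0,0,0],[0,0,0.01,0,0,0],[0,0,0,0,0,0]],
  ],
)

```text
t: 3.58
tcp_pos: [0.4438, -0.2521, 0.13]
tool_rot: [0.969, 0.247, -0.0, -0.0]
force: [-0.1, 0.1, 0.6]
finger_gap: 0.652
```

```bash
python3 go.py .4453 -.2478 .109 29; python3 - <<'E'
from h import *
s=manip.snapshot("side"); crop(s,(270,240),40,"pics/a2.png",8)
E
```

```text
t 3.58 pos [ 0.4438 -0.2521  0.13  ] az 28.6 tilt [-0.04  0.03] gap 0.652 q [-0.74  0.57  1.83 -0.    0.74  0.34] F [-0.1  0.1  0.6]
local shift now: [ 0.0034 -0.003   0.021 ]
turn z -0.4 -> local shift after turn: [ 0.0034 -0.003   0.021 ]
```

View pics/a2.png

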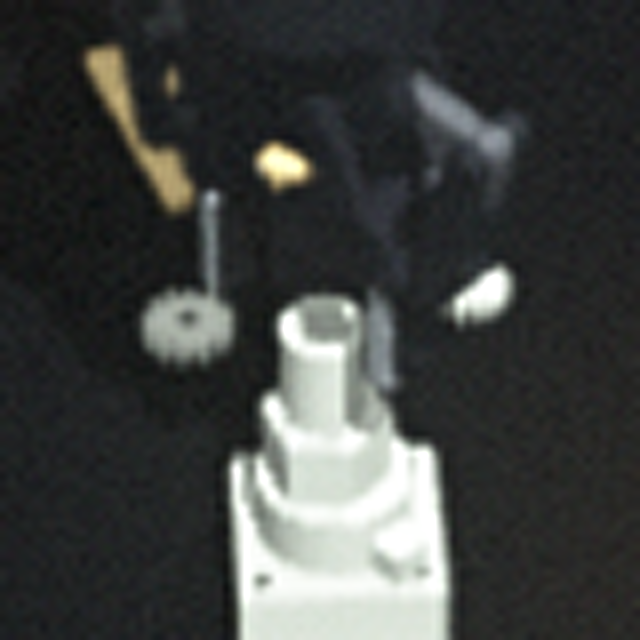

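```bash
python3 - <<'E'
from h import *
s=manip.snapshot("side"); st=manip.sense(); p=st["tcp_pos"]; a=np.radians(28.6-90); j=np.array([np.cos(a),np.sin(a)])
print(p)
for dz in (.012,.018,.025):
  for o in (-.0335,-.0277,0,.0277,.0335):
    q=w2p(s,[p[0]+j[0]*o,p[1]+j[1]*o,p[2]-dz]); print(dz,o,np.round((q-[230,200])*8))
print((w2p(s,[.4467,-.248,.108])-[230,200])*8)
E
```

```text
[ 0.44447415 -0.25204158  0.13082879]
0.012 -0.0335 [233. 252.]
0.012 -0.0277 [247. 260.]
0.012 0 [318. 300.]
0.012 0.0277 [390. 342.]
0.012 0.0335 [405. 351.]
0.018 -0.0335 [233. 267.]
0.018 -0.0277 [248. 276.]
0.018 0 [318. 316.]
0.018 0.0277 [390. 358.]
0.018 0.0335 [405. 366.]
0.025 -0.0335 [234. 285.]
0.025 -0.0277 [248. 294.]
0.025 0 [318. 334.]
0.025 0.0277 [390. 376.]
0.025 0.0335 [405. 384.]
[320.5882115  318.15485639]
```

Request:
play_rows(
  steps=[
    [[0.0029,-0.003,0.011,0,0,0],[0,0,0.011,0,0,0],[0,0,0,0,0,0],[0,0,0,0,0,0],[0,0,0,0,0,0]],
  ],
)

```text
t: 4.3
tcp_pos: [0.4456, -0.2473, 0.1085]
tool_rot: [0.969, 0.247, 0.0, 0.0]
force: [0.1, -0.6, 0.1]
finger_gap: 0.65
```

```bash
python3 go.py .4455 -.2478 .109 29; python3 - <<'E'
from h import *
s=manip.snapshot("side"); crop(s,(270,240),40,"pics/a3.png",8)
E
```

```text
t 4.30 pos [ 0.4456 -0.2473  0.1085] az 28.7 tilt [ 0.02 -0.02] gap 0.650 q [-0.73  0.61  1.84  0.    0.69  0.34] F [ 0.1 -0.6  0.1]
local shift now: [-0.0004  0.0004 -0.0005]
turn z -0.3 -> local shift after turn: [-0.0004  0.0004 -0.0005]
```

View pics/a3.png

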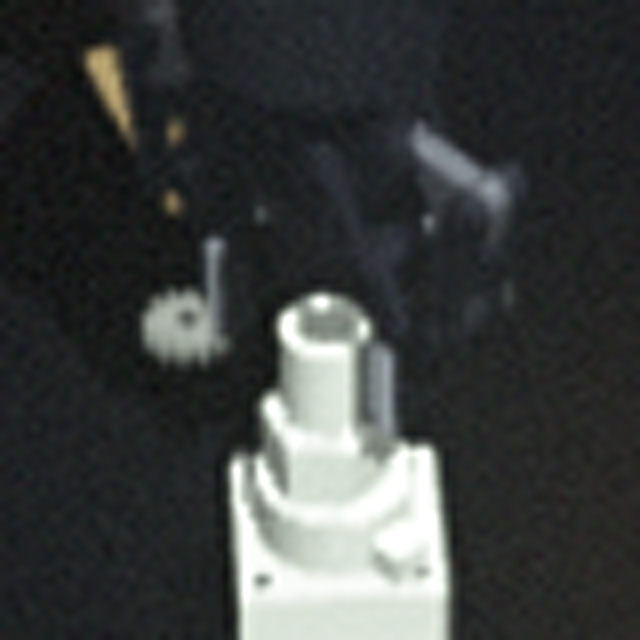

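Request:
play_rows(
  steps=[
    [[0,0,0,0,0,0],[0,0,0,0,0,0],[0,0,0,0,0,0],[0,0,0,0,0,0],[0,0,0,0,0,0],[0,0,0,0,0,0]],
  ],
  fingers=0.1,
  squeeze=30,
)

```text
t: 5.1
tcp_pos: [0.4456, -0.2473, 0.1086]
tool_rot: [0.969, 0.247, 0.0, 0.0]
force: [-0.6, 1.1, 5.3]
finger_gap: 0.288
```

```bash
python3 go.py .4455 -.2478 .109 29; python3 - <<'E'
from h import *
s=manip.snapshot("side"); crop(s,(270,240),40,"pics/a4.png",8)
E
```

```text
t 5.10 pos [ 0.4456 -0.2473  0.1086] az 28.7 tilt [ 0.02 -0.02] gap 0.288 q [-0.73  0.61  1.84 -0.    0.69  0.34] F [-0.6  1.1  5.3]
local shift now: [-0.0003  0.0004 -0.0004]
turn z -0.3 -> local shift after turn: [-0.0003  0.0004 -0.0004]
```

View pics/a4.png

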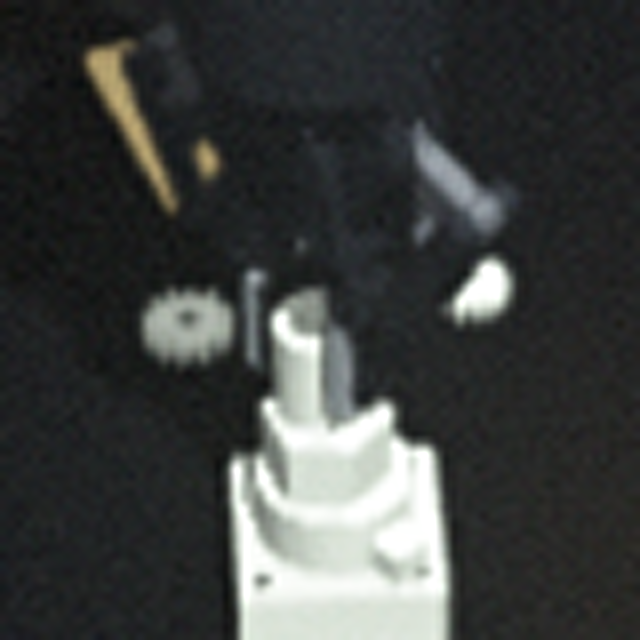

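Request:
play_rows(
  steps=[
    [[0,0,-0.01,0,0,0],[0,0,-0.02,0,0,0],[0,0,-0.03,0,0,0],[0,0,-0.03,0,0,0],[0,0,0,0,0,0],[0,0,0,0,0,0]],
  ],
)

```text
t: 5.9
tcp_pos: [0.445, -0.2467, 0.1979]
tool_rot: [0.969, 0.247, -0.0, -0.0]
force: [-0.2, -0.6, -0.7]
finger_gap: 0.288
```

```bash
python3 go.py .4981 -.0122 .198 29; python3 - <<'E'
from h import *
s=manip.snapshot("side"); crop(s,(270,230),50,"pics/a5.png",6)
E
```

```text
t 5.90 pos [ 0.445  -0.2467  0.1979] az 28.7 tilt [-0.05  0.04] gap 0.288 q [-0.73  0.46  1.78 -0.    0.9   0.34] F [-0.2 -0.6 -0.7]
local shift now: [ 0.1591 -0.1803 -0.    ]
turn z -0.3 -> local shift after turn: [ 0.1602 -0.1794 -0.    ]
```

View pics/a5.png

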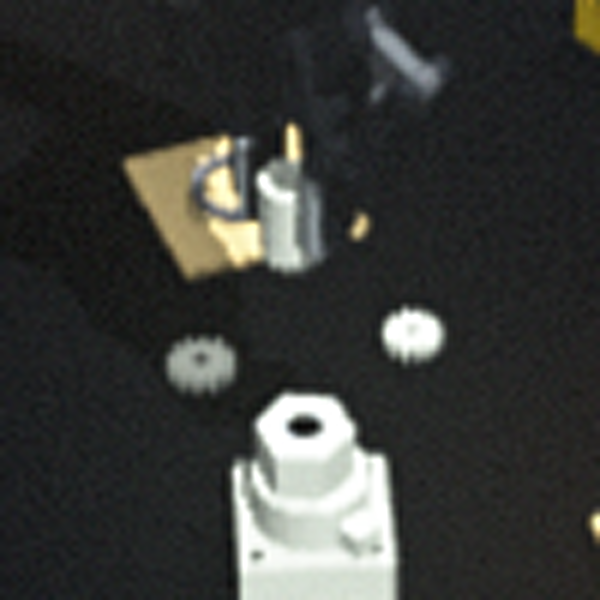

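Request:
play_rows(
  steps=[
    [[0.02,-0.022,0,0,0,0],[0.032,-0.036,0,0,0,0],[0.032,-0.036,0,0,0,0],[0.032,-0.036,0,0,0,0],[0.028,-0.032,0.03,0,0,0],[0.015,-0.018,0.04,0,0,0],[0,0,0.03,0,0,0],[0,0,0,0,0,0],[0,0,0,0,0,0]],
  ],
)

```text
t: 7.08
tcp_pos: [0.4988, -0.0133, 0.0984]
tool_rot: [0.969, 0.247, -0.0, -0.0]
force: [1.0, 0.5, 0.0]
finger_gap: 0.287
```

```bash
python3 go.py .4981 -.0122 .043 29; python3 - <<'E'
from h import *
s=manip.snapshot("side"); crop(s,(270,200),50,"pics/a6.png",6); crop(s,(270,250),24,"pics/hex.png",16)
s=manip.snapshot("top"); crop(s,(254,220),40,"pics/a6t.png",8)
E
```

```text
t 7.08 pos [ 0.4988 -0.0133  0.0984] az 28.6 tilt [-0.02  0.01] gap 0.287 q [-0.25  0.62  1.88  0.    0.64  0.82] F [1.  0.5 0. ]
local shift now: [-0.0001 -0.0012  0.0554]
turn z -0.4 -> local shift after turn: [-0.0001 -0.0012  0.0554]
```

View pics/a6.png

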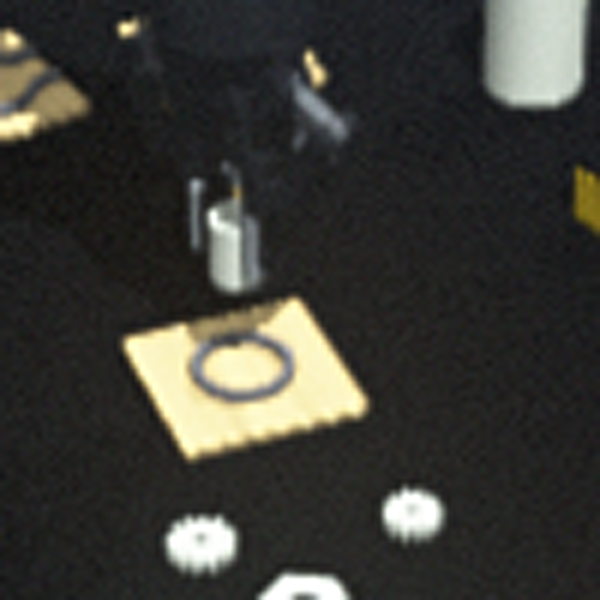

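View pics/a6t.png

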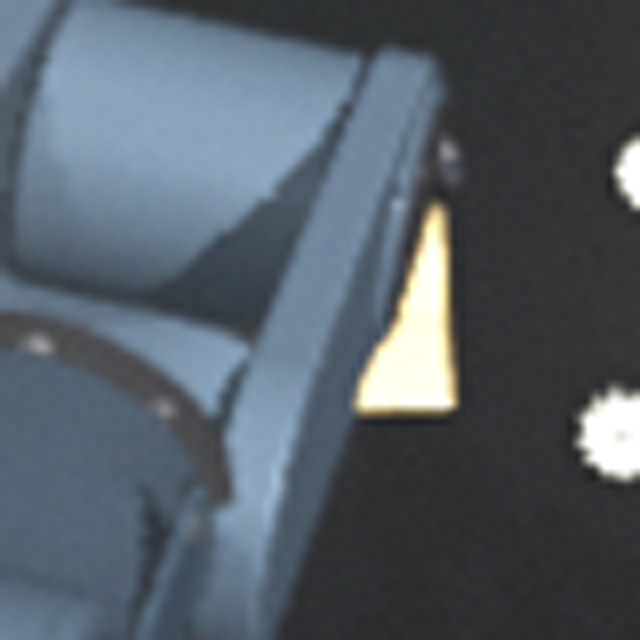

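View pics/hex.png

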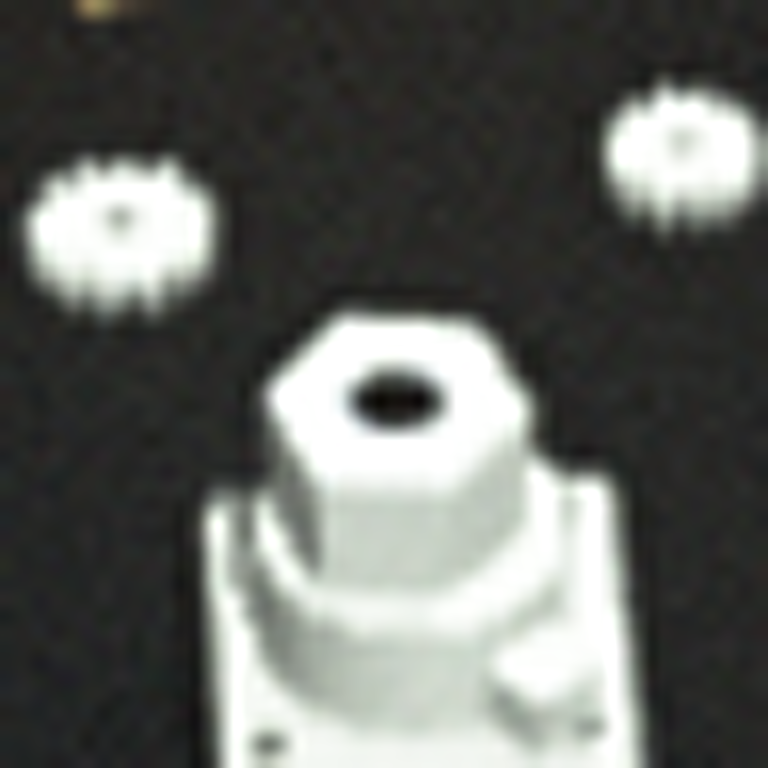

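Request:
play_rows(
  steps=[
    [[0,-0.0012,0.02,0,0,0],[0,0,0.02,0,0,0],[0,0,0.008,0,0,0],[0,0,0,0,0,0],[0,0,0,0,0,0]],
  ],
)

```text
t: 7.8
tcp_pos: [0.4987, -0.0122, 0.0511]
tool_rot: [0.969, 0.247, 0.001, 0.0]
force: [-0.5, 0.2, -0.3]
finger_gap: 0.291
```

```bash
python3 go.py .4981 -.0122 .0412 29; python3 - <<'E'
from h import *
s=manip.snapshot("side"); crop(s,(262,210),32,"pics/a7.png",10)
pts=np.array([(265,395),(325,492),(455,492),(532,410),(475,325),(340,318)])/16+[246,226]
W=np.array([p2w(s,p,.074)[:2] for p in pts]); c=W.mean(0); print("c",c); d=W-c
print(np.round(np.hypot(*d.T)*1000,1), np.round((np.degrees(np.arctan2(d[:,1],d[:,0])))%60,1))
E
```

```text
t 7.80 pos [ 0.4987 -0.0122  0.0511] az 28.6 tilt [ 0.09 -0.02] gap 0.291 q [-0.25  0.71  1.89  0.    0.53  0.82] F [-0.5  0.2 -0.3]
local shift now: [-0.0005 -0.0003  0.0099]
turn z -0.4 -> local shift after turn: [-0.0005 -0.0003  0.0099]
c [ 0.44724058 -0.25119853]
[20.1 21.6 20.7 19.9 20.9 21.3] [33.3 40.1 33.7 35.9 36.8 34.8]
```

View pics/a7.png

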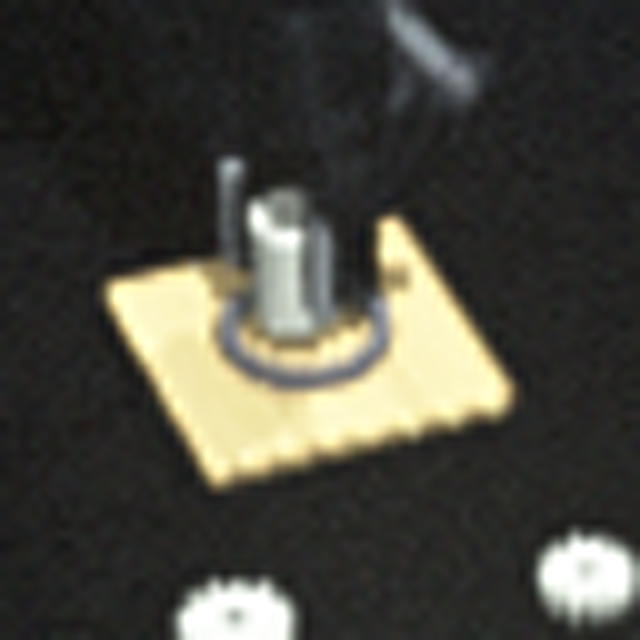

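```bash
python3 - <<'E'
from h import *
s=manip.snapshot("side"); f=lambda P:np.round((w2p(s,P)-[230,178]+.5)*10-.5)
print("sleeve bottom pred",f([.4987,-.0122,.0165]),"top",f([.4987,-.0122,.0505]))
print("rim centre mean",f([.4981,-.0122,.012]), "side",f([.4991,-.0134,.012]),"plate corners",[f([.4981+a,-.0122+b,.006]) for a,b in ((-.046,-.046),(.046,-.046),(.046,.046),(-.046,.046))])
for q in ((303,333),(303,330)): print(p2w(s,(np.array(q)+.5)/10-.5+[230,178],.012))
print(p2w(s,(np.array((288,330))+.5)/10-.5+[230,178],.0165),p2w(s,(np.array((283,207))+.5)/10-.5+[230,178],.0505))
E
```

```text
sleeve bottom pred [303. 313.] top [300. 218.]
rim centre mean [301. 326.] side [306. 328.] plate corners [array([198., 473.]), array([507., 400.]), array([398., 221.]), array([103., 287.])]
[ 0.49753952 -0.01546867  0.012     ]
[ 0.49799429 -0.01412642  0.012     ]
[ 0.4922044  -0.01818407  0.0165    ] [ 0.4959782 -0.0054747  0.0505   ]
```

Request:
play_rows(
  steps=[
    [[0,0,0.006,0,0,0],[0,0,0.003,0,0,0],[0,0,0.001,0,0,0],[0,0,0,0,0,0],[0,0,0,0,0,0]],
  ],
)

```text
t: 8.52
tcp_pos: [0.498, -0.0119, 0.0406]
tool_rot: [0.969, 0.247, -0.0, -0.0]
force: [-1.4, -0.1, 4.8]
finger_gap: 0.287
```

```bash
python3 go.py .4981 -.0122 .0412 29
```

```text
t 8.53 pos [ 0.498  -0.0119  0.0406] az 28.7 tilt [-0.01  0.  ] gap 0.287 q [-0.25  0.74  1.9  -0.    0.51  0.82] F [-1.4 -0.1  4.8]
local shift now: [-0.      0.0003 -0.0006]
turn z -0.3 -> local shift after turn: [-0.      0.0003 -0.0006]
```

Request:
play_rows(
  steps=[
    [[0,0,0,0,0,0],[0,0,0,0,0,0],[0,0,0,0,0,0],[0,0,-0.02,0,0,0],[0,0,-0.04,0,0,0],[0,0,-0.05,0,0,0],[0,0,-0.03,0,0,0],[0,0,0,0,0,0]],
  ],
  fingers=0.6,
)

```text
t: 9.52
tcp_pos: [0.4995, -0.0122, 0.1825]
tool_rot: [0.969, 0.248, 0.003, 0.001]
force: [0.5, -0.6, -0.8]
finger_gap: 0.598
```

```bash
python3 - <<'E'
from h import *
s=manip.snapshot("side"); crop(s,(262,210),32,"pics/a8.png",10)
E
python3 go.py .446 -.2489 .18 25
```

```text
t 9.57 pos [ 0.4984 -0.012   0.181 ] az 28.7 tilt [ 0.12 -0.03] gap 0.598 q [-0.25  0.47  1.82  0.    0.84  0.82] F [0.8 1.2 0.5]
local shift now: [-0.1596  0.1828  0.001 ]
turn z 3.7 -> local shift after turn: [-0.1476  0.1926  0.001 ]
```

View pics/a8.png

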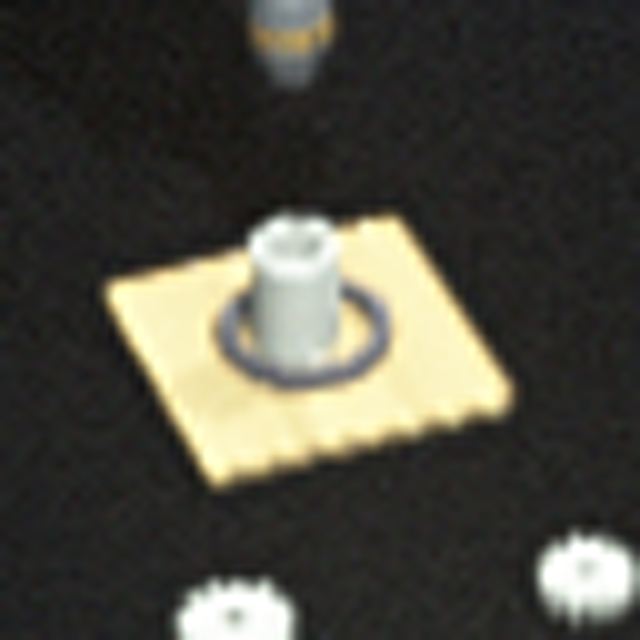

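```bash
python3 - <<'E'
from ov import *
s=manip.snapshot("side"); ims=[]
for hy in (0,4,8):
    ims.append(cv2.resize(overlay(s,[("spacer",(.4475,-.2508),hy,.074,(255,0,0))],(271,252),12,22,""),(264,264)))
cv2.imwrite("pics/h4.png",np.hstack(ims))
g=s["img"].astype(float).mean(2)
# fit: maximise mean inside brightness difference (top face vs threshold) by soft mask in warped plane
w=warp(s,(.4475,-.2508),.074,.03,.00025).astype(float).mean(2)
print(np.percentile(w,[5,25,50,75,95]))
cv2.imwrite("pics/hw.png",cv2.resize(w.astype(np.uint8),(480,480)))
m=(w>228).astype(np.uint8); cs,_=cv2.findContours(m,0,1); c=max(cs,key=cv2.contourArea)
from scipy.optimize import minimize
H,Wd=w.shape; yy,xx=np.mgrid[:H,:Wd]; X=(xx+.5)*.25-30; Y=30-(yy+.5)*.25
def cost(p):
    cx,cy,a=p; a=np.radians(a); d=np.max([ (X-cx)*np.cos(a+k*np.pi/3)+(Y-cy)*np.sin(a+k*np.pi/3) for k in range(6)],0)-17
    ins=1/(1+np.exp(d/.8)); ring=(1/(1+np.exp((d-4)/.8)))-ins; 
    return -( (w*ins).sum()/ins.sum() - (w*ring).sum()/ring.sum())
for a0 in (-6,0,6,12):
    r=minimize(cost,[0,0,a0],method="Nelder-Mead"); print(a0,r.x,r.fun)
E
```

```text
[ 34.          39.33333333 137.66666667 228.33333333 255.        ]
-6 [-0.47404567  4.46402615  2.81455209] -77.89760544992129
0 [-0.47404508  4.46408034  2.81455004] -77.89760544967098
6 [ -0.47407776   4.46406651 -57.18551012] -77.89760545480456
12 [-0.47405819  4.4640487   2.81454223] -77.89760545652177
```

View pics/h4.png

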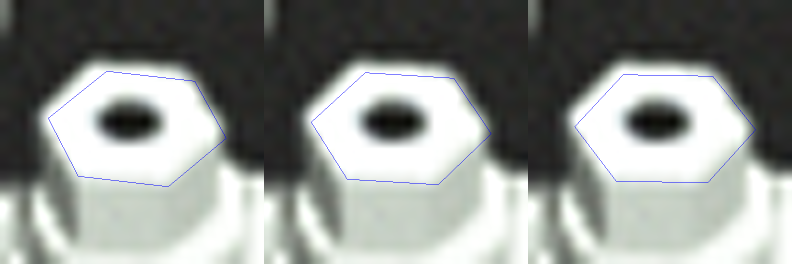

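View pics/hw.png

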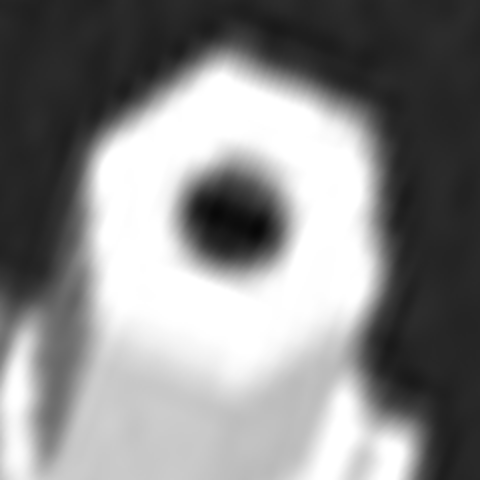

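```bash
python3 go.py .446 -.248 .13 32.8
```

```text
t 9.62 pos [ 0.4976 -0.0118  0.1799] az 28.7 tilt [-0.04  0.01] gap 0.602 q [-0.25  0.47  1.82  0.    0.84  0.82] F [-0.7  0.4 -0.5]
local shift now: [-0.1585  0.1825  0.0499]
turn z -4.1 -> local shift after turn: [-0.1713  0.1706  0.0499]
```

Request:
play_rows(
  steps=[
    [[0,0,0,0,0,-4.1],[-0.034,0.034,0,0,0,0],[-0.04,0.04,0,0,0,0],[-0.04,0.04,0,0,0,0],[-0.035,0.035,0,0,0,0],[-0.0223,0.0216,0.01,0,0,0],[0,0,0.02,0,0,0],[0,0,0.02,0,0,0],[0,0,0,0,0,0],[0,0,0,0,0,0]],
  ],
  fingers=0.7,
)

```text
t: 10.88
tcp_pos: [0.4461, -0.2478, 0.1298]
tool_rot: [0.959, 0.282, -0.0, -0.001]
force: [-0.5, 0.1, 0.4]
finger_gap: 0.701
```

```bash
python3 go.py .446 -.248 .0845 32.8
```

```text
t 10.88 pos [ 0.4461 -0.2478  0.1298] az 32.8 tilt [-0.07  0.06] gap 0.701 q [-0.73  0.57  1.83  0.    0.74  0.27] F [-0.5  0.1  0.4]
local shift now: [-0.0002  0.0002  0.0453]
turn z -0.0 -> local shift after turn: [-0.0002  0.0002  0.0453]
```

Request:
play_rows(
  steps=[
    [[0,0,0.02,0,0,0],[0,0,0.015,0,0,0],[0,0,0.01,0,0,0],[0,0,0,0,0,0],[0,0,0,0,0,0]],
  ],
)

```text
t: 11.5
tcp_pos: [0.4465, -0.2482, 0.0856]
tool_rot: [0.959, 0.282, 0.0, 0.0]
force: [-0.5, -0.6, 0.7]
finger_gap: 0.701
```

```bash
python3 go.py .446 -.248 .0845 32.8; python3 - <<'E'
from h import *
s=manip.snapshot("side"); crop(s,(270,248),40,"pics/b1.png",8)
E
```

```text
t 11.50 pos [ 0.4465 -0.2482  0.0856] az 32.8 tilt [ 0.03 -0.02] gap 0.701 q [-0.73  0.66  1.85  0.    0.63  0.27] F [-0.5 -0.6  0.7]
local shift now: [-0.0003 -0.0005  0.0011]
turn z -0.0 -> local shift after turn: [-0.0003 -0.0005  0.0011]
```

View pics/b1.png

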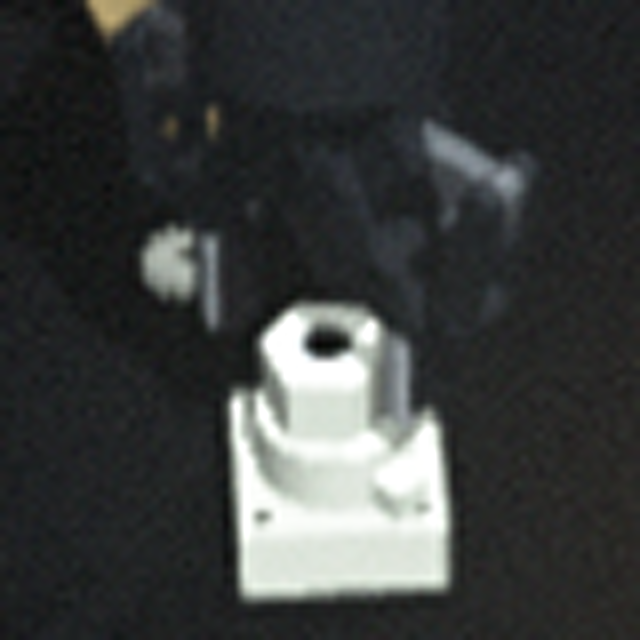

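Request:
play_rows(
  steps=[
    [[0,0,0.001,0,0,0],[0,0,0,0,0,0],[0,0,0,0,0,0],[0,0,0,0,0,0],[0,0,0,0,0,0],[0,0,0,0,0,0]],
  ],
  fingers=0.15,
  squeeze=30,
)

```text
t: 12.3
tcp_pos: [0.4466, -0.2483, 0.0848]
tool_rot: [0.959, 0.282, 0.0, 0.0]
force: [-0.7, 0.3, 6.2]
finger_gap: 0.391
```

```bash
python3 go.py .446 -.248 .0845 32.8; python3 - <<'E'
from h import *
s=manip.snapshot("side"); crop(s,(270,248),40,"pics/b2.png",8)
E
```

```text
t 12.30 pos [ 0.4466 -0.2483  0.0848] az 32.8 tilt [ 0.04 -0.04] gap 0.391 q [-0.73  0.66  1.85 -0.    0.63  0.27] F [-0.7  0.3  6.2]
local shift now: [-0.0003 -0.0006  0.0003]
turn z -0.0 -> local shift after turn: [-0.0003 -0.0006  0.0003]
```

View pics/b2.png

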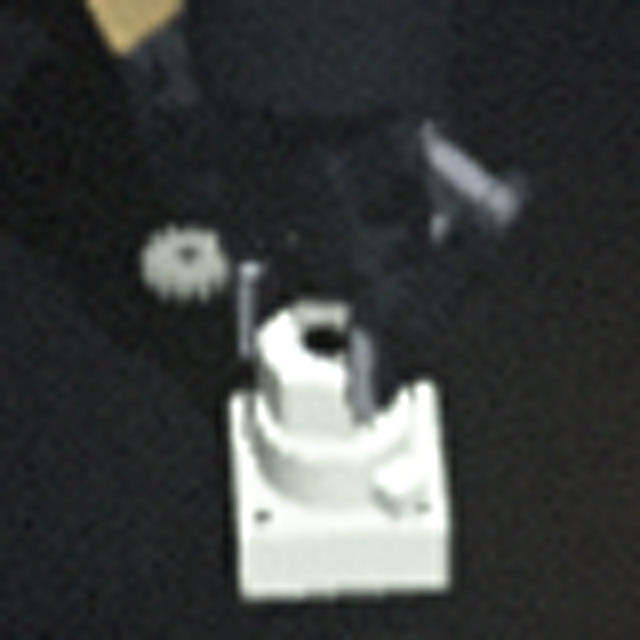

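Request:
play_rows(
  steps=[
    [[0,0,-0.01,0,0,0],[0,0,-0.02,0,0,0],[0,0,-0.035,0,0,0],[0,0,-0.03,0,0,0],[0,0,0,0,0,0],[0,0,0,0,0,0]],
  ],
)

```text
t: 13.1
tcp_pos: [0.4459, -0.2477, 0.1789]
tool_rot: [0.959, 0.282, -0.0, -0.0]
force: [-0.5, -0.2, -0.8]
finger_gap: 0.389
```

```bash
python3 go.py .5817 .2747 .18 30; python3 - <<'E'
from h import *
s=manip.snapshot("side"); crop(s,(270,240),46,"pics/b3.png",7)
E
```

```text
t 13.10 pos [ 0.4459 -0.2477  0.1789] az 32.8 tilt [-0.05  0.04] gap 0.389 q [-0.73  0.49  1.79 -0.    0.86  0.27] F [-0.5 -0.2 -0.8]
local shift now: [ 0.3969 -0.3658 -0.0008]
turn z 2.8 -> local shift after turn: [ 0.3788 -0.3845 -0.0008]
```

View pics/b3.png

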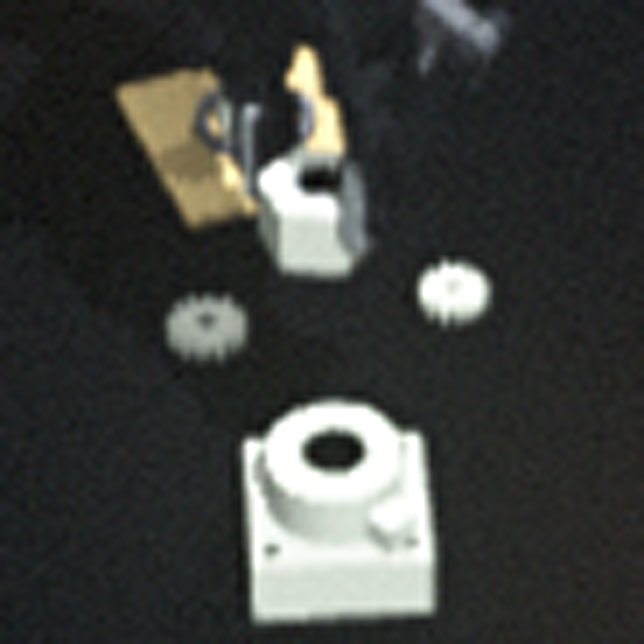

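Request:
play_rows(
  steps=[
    [[0.02,-0.02,0,0,0,2.8],[0.042,-0.042,0,0,0,0],[0.042,-0.042,0,0,0,0],[0.042,-0.042,0,0,0,0],[0.042,-0.042,0,0,0,0],[0.042,-0.042,0,0,0,0],[0.042,-0.042,0,0,0,0],[0.042,-0.042,0,0,0,0],[0.035,-0.04,0,0,0,0],[0.02,-0.02,0,0,0,0]],
  ],
)

```text
t: 14.4
tcp_pos: [0.5771, 0.2633, 0.1773]
tool_rot: [0.966, 0.26, -0.001, -0.0]
force: [-0.1, 0.5, 0.8]
finger_gap: 0.388
```

Request:
play_rows(
  steps=[
    [[0.01,-0.01,0.03,0,0,0],[0,0,0.04,0,0,0],[0,0,0.02,0,0,0],[0,0,0,0,0,0],[0,0,0,0,0,0]],
  ],
)

```text
t: 15.02
tcp_pos: [0.5825, 0.2741, 0.0901]
tool_rot: [0.966, 0.258, 0.001, -0.0]
force: [-0.5, 0.4, -0.0]
finger_gap: 0.386
```

```bash
python3 go.py .5817 .2747 .042 30; python3 - <<'E'
from h import *
s=manip.snapshot("side"); crop(s,(256,160),32,"pics/b4.png",10)
s=manip.snapshot("top"); crop(s,(158,190),32,"pics/b4t.png",10)
E
```

```text
t 15.03 pos [0.5825 0.2741 0.0901] az 29.9 tilt [0.09 0.02] gap 0.386 q [0.27 0.76 1.5  0.   0.88 1.32] F [-0.5  0.4 -0. ]
local shift now: [-0.0005 -0.001   0.0481]
turn z -0.1 -> local shift after turn: [-0.0005 -0.001   0.0481]
```

View pics/b4.png

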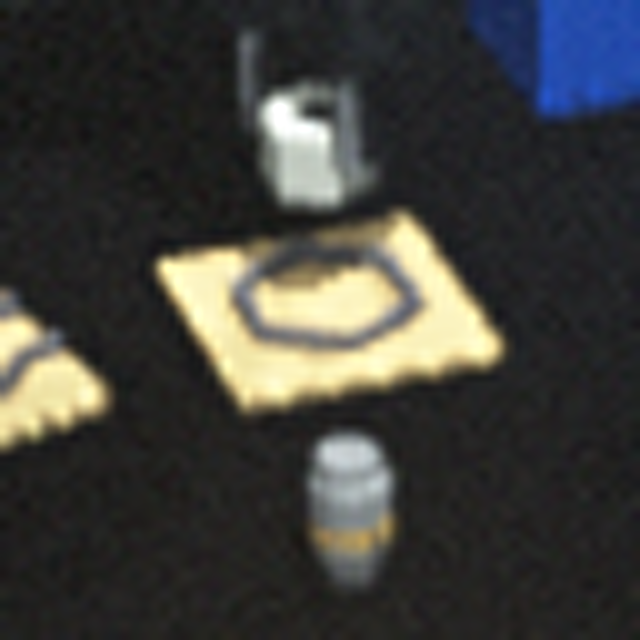

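View pics/b4t.png

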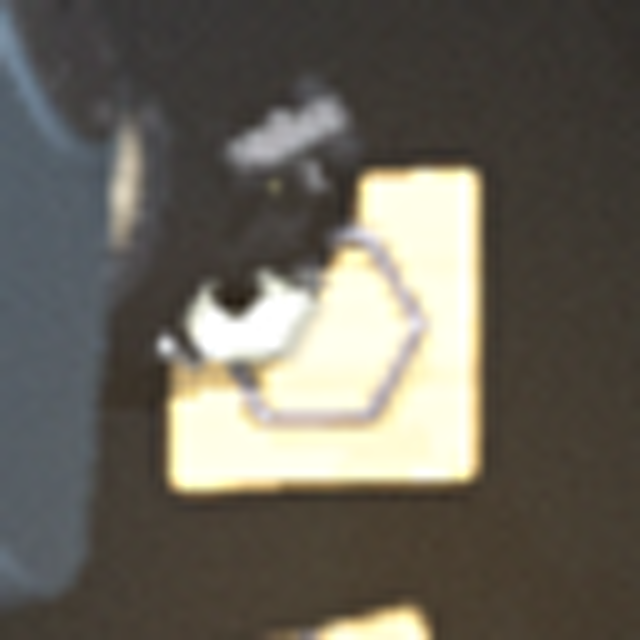

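```bash
python3 - <<'E'
from ov import *
o=[]
for n,c in (("top",(158,190)),("side",(256,160))):
    s=manip.snapshot(n); p=(.5822,.2741)
    o.append(cv2.resize(overlay(s,[("spacer",p,0,.0793,(255,0,0)),("spacer",p,0,.0553,(255,0,0)),("spacer",(.5817,.2747),0,.006,(0,0,255))],c,28,14,""),(400,400)))
cv2.imwrite("pics/b5.png",np.hstack(o))
E
```

```text
(no output)
```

View pics/b5.png

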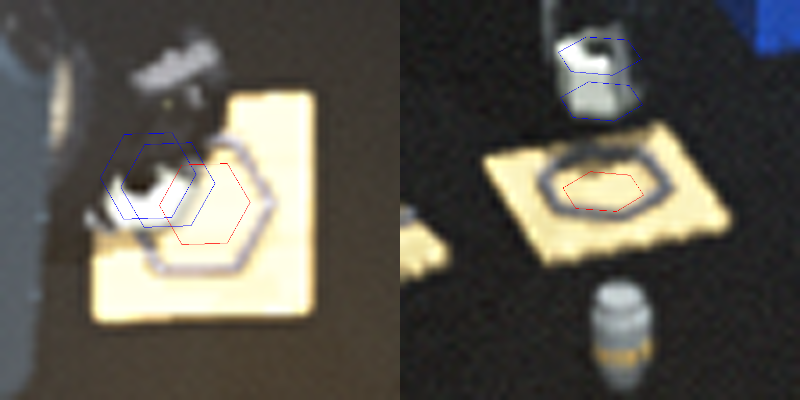

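Request:
play_rows(
  steps=[
    [[-0.0005,-0.0005,0.02,0,0,0],[0,0,0.015,0,0,0],[0,0,0.008,0,0,0],[0,0,0.004,0,0,0],[0,0,0.002,0,0,0],[0,0,0,0,0,0],[0,0,0,0,0,0]],
  ],
)

```text
t: 16.1
tcp_pos: [0.5811, 0.2745, 0.0408]
tool_rot: [0.966, 0.258, 0.0, -0.0]
force: [-1.3, -0.2, 2.7]
finger_gap: 0.391
```

```bash
python3 go.py .5817 .2747 .0408 30; python3 - <<'E'
from h import *
s=manip.snapshot("side"); crop(s,(256,160),32,"pics/b6.png",10)
E
```

```text
t 16.10 pos [0.5811 0.2745 0.0408] az 30.0 tilt [0.03 0.01] gap 0.391 q [0.27 0.83 1.52 0.   0.79 1.32] F [-1.3 -0.2  2.7]
local shift now: [0.0006 0.0001 0.    ]
turn z -0.0 -> local shift after turn: [0.0006 0.0001 0.    ]
```

View pics/b6.png

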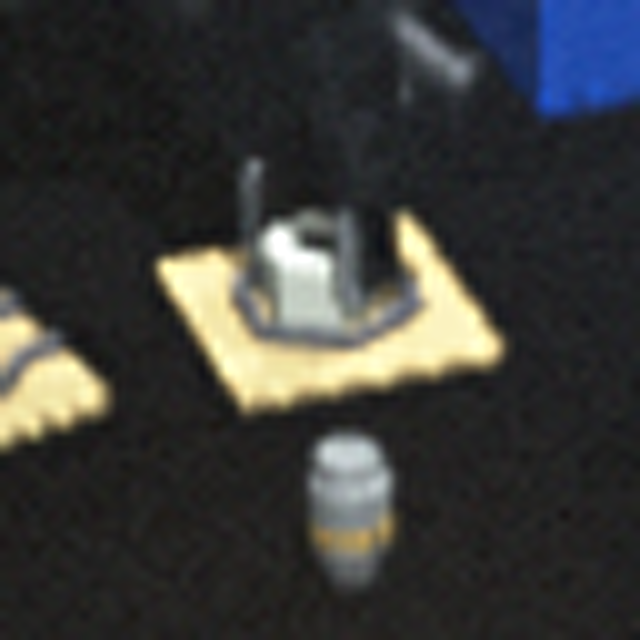

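Request:
play_rows(
  steps=[
    [[0,0,0,0,0,0],[0,0,0,0,0,0],[0,0,0,0,0,0],[0,0,-0.015,0,0,0],[0,0,-0.04,0,0,0],[0,0,-0.05,0,0,0],[0,0,-0.035,0,0,0],[0,0,0,0,0,0],[0,0,0,0,0,0]],
  ],
  fingers=0.6,
)

```text
t: 17.27
tcp_pos: [0.5804, 0.2742, 0.1804]
tool_rot: [0.966, 0.258, -0.0, 0.0]
force: [-0.4, -0.1, -0.0]
finger_gap: 0.604
```

```bash
cat > fit.py <<'E'
from ov import *
s=manip.snapshot("side"); crop(s,(256,160),32,"pics/b7.png",10)
ims=[]
for cc,ty in (((.4475,-.248),-63),((.448,-.2485),-66)):
    ims.append(cv2.resize(overlay(s,[("cell",cc,0,.05,(0,200,0)),("tab",cc,ty,.04,(0,0,255)),("flange",(.4487,-.2488),-16,.026,(255,0,0))],(272,258),20,20,""),(400,400)))
cv2.imwrite("pics/c0.png",np.hstack(ims))
cv2.imwrite("pics/c0w.png",cv2.resize(warp(s,(.4475,-.248),.04,.045,.00025)[...,::-1],(540,540)))
E
python3 fit.py; python3 go.py .4464 -.2475 .13 116
```

```text
t 17.32 pos [0.58   0.2741 0.1795] az 29.9 tilt [-0.12 -0.03] gap 0.598 q [0.27 0.64 1.46 0.   1.05 1.32] F [ 0.5 -0.2 -0.2]
local shift now: [-0.3761  0.3853  0.0501]
turn z -86.1 -> local shift after turn: [-0.4102 -0.3486  0.0501]
```

View pics/b7.png

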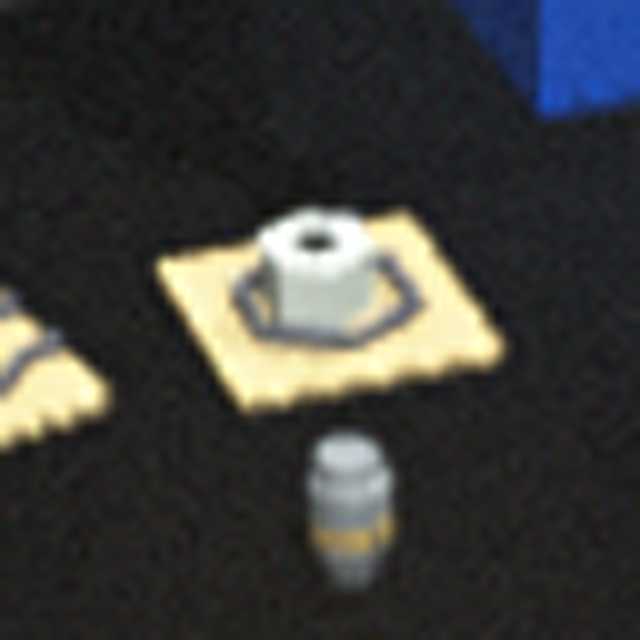

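View pics/c0.png

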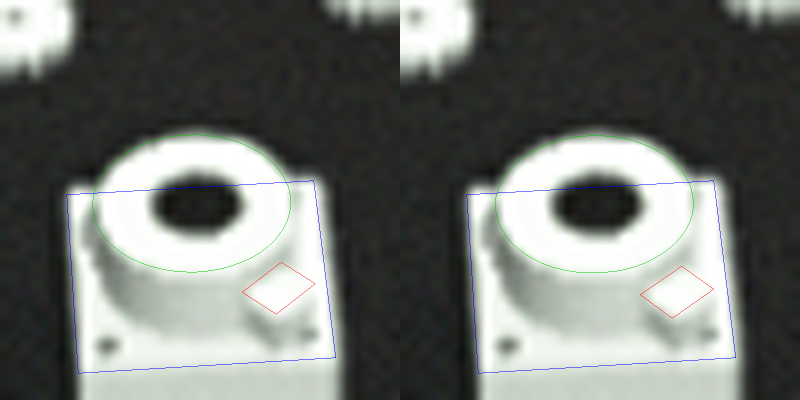

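View pics/c0w.png

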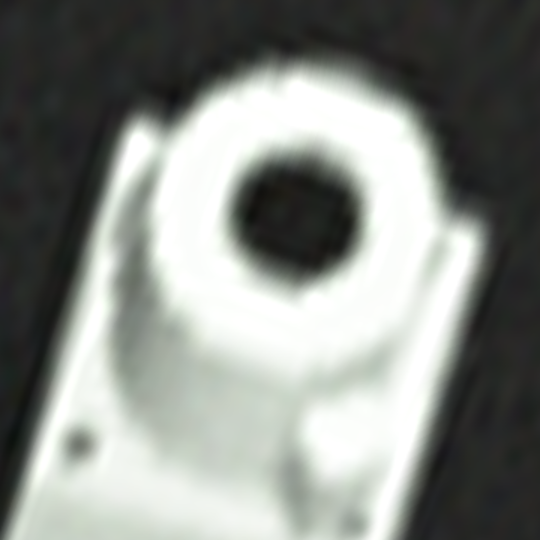

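Request:
play_rows(
  steps=[
    [[0,0,0,0,0,-9.6],[0,0,0,0,0,-9.6],[0,0,0,0,0,-9.6],[0,0,0,0,0,-9.6],[0,0,0,0,0,-9.6],[0,0,0,0,0,-9.6],[0,0,0,0,0,-9.6],[0,0,0,0,0,-9.6],[0,0,0,0,0,-9.6],[0,0,0,0,0,0]],
  ],
  fingers=0.85,
)

```text
t: 18.58
tcp_pos: [0.5801, 0.2741, 0.1786]
tool_rot: [0.528, 0.849, -0.001, -0.001]
force: [0.2, -0.2, 0.4]
finger_gap: 0.851
```

```bash
python3 go.py .4471 -.2472 .12 116
```

```text
t 18.57 pos [0.5801 0.2741 0.1786] az 116.2 tilt [-0.19 -0.05] gap 0.851 q [ 0.27  0.64  1.46  0.    1.05 -0.19] F [ 0.2 -0.2  0.4]
local shift now: [-0.4088 -0.3495  0.0595]
turn z 0.2 -> local shift after turn: [-0.4103 -0.3478  0.0595]
```

Request:
play_rows(
  steps=[
    [[-0.0288,-0.0245,0,0,0,0],[-0.044,-0.0375,0,0,0,0],[-0.044,-0.0375,0,0,0,0],[-0.044,-0.0375,0,0,0,0],[-0.044,-0.0375,0,0,0,0],[-0.044,-0.0375,0,0,0,0],[-0.044,-0.0375,0,0,0,0],[-0.044,-0.0375,0,0,0,0],[-0.044,-0.0375,0,0,0,0],[-0.028,-0.025,0.01,0,0,0]],
  ],
)

```text
t: 19.82
tcp_pos: [0.4488, -0.25, 0.1702]
tool_rot: [0.53, 0.848, -0.0, 0.001]
force: [1.0, 0.7, -0.4]
finger_gap: 0.851
```

Request:
play_rows(
  steps=[
    [[0,0,0.025,0,0,0],[0,0,0.025,0,0,0],[0,0,0,0,0,0],[0,0,0,0,0,0]],
  ],
)

```text
t: 20.32
tcp_pos: [0.4495, -0.2471, 0.1205]
tool_rot: [0.528, 0.849, 0.0, 0.0]
force: [-0.3, -0.4, 0.3]
finger_gap: 0.849
```

```bash
python3 go.py .4471 -.2472 .06 116; python3 - <<'E'
from h import *
s=manip.snapshot("side"); crop(s,(270,248),40,"pics/c1.png",8)
E
```

```text
t 20.32 pos [ 0.4495 -0.2471  0.1205] az 116.3 tilt [ 0. -0.] gap 0.849 q [-0.72  0.59  1.83  0.    0.72 -1.18] F [-0.3 -0.4  0.3]
local shift now: [ 0.001  -0.0022  0.0605]
turn z 0.3 -> local shift after turn: [ 0.001  -0.0022  0.0605]
```

View pics/c1.png

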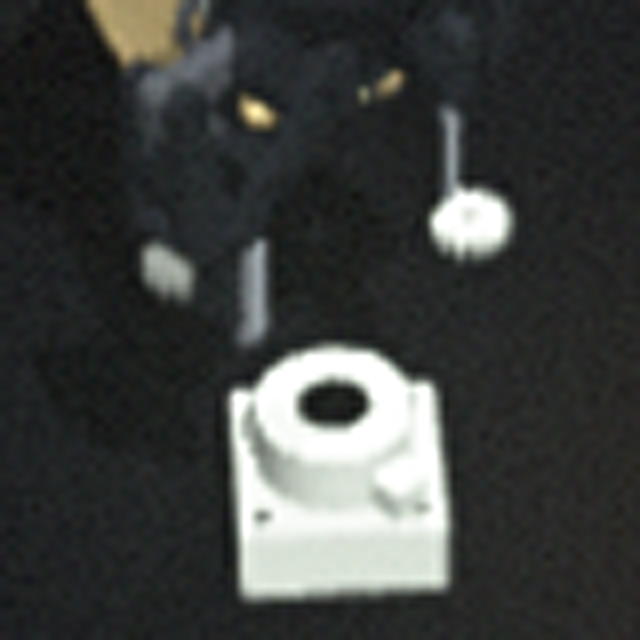

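Request:
play_rows(
  steps=[
    [[0.001,-0.0022,0.02,0,0,0],[0,0,0.02,0,0,0],[0,0,0.012,0,0,0],[0,0,0.008,0,0,0],[0,0,0,0,0,0],[0,0,0,0,0,0]],
  ],
)

```text
t: 21.12
tcp_pos: [0.4472, -0.2474, 0.0607]
tool_rot: [0.527, 0.85, -0.0, 0.0]
force: [-0.3, 0.1, -0.1]
finger_gap: 0.849
```

```bash
python3 go.py .4471 -.2472 .06 116; python3 - <<'E'
from h import *
s=manip.snapshot("side"); crop(s,(270,248),40,"pics/c2.png",8)
E
```

```text
t 21.12 pos [ 0.4472 -0.2474  0.0607] az 116.4 tilt [ 0.04 -0.04] gap 0.849 q [-0.72  0.7   1.86  0.    0.58 -1.18] F [-0.3  0.1 -0.1]
local shift now: [0.0002 0.     0.0007]
turn z 0.4 -> local shift after turn: [0.0002 0.     0.0007]
```

View pics/c2.png

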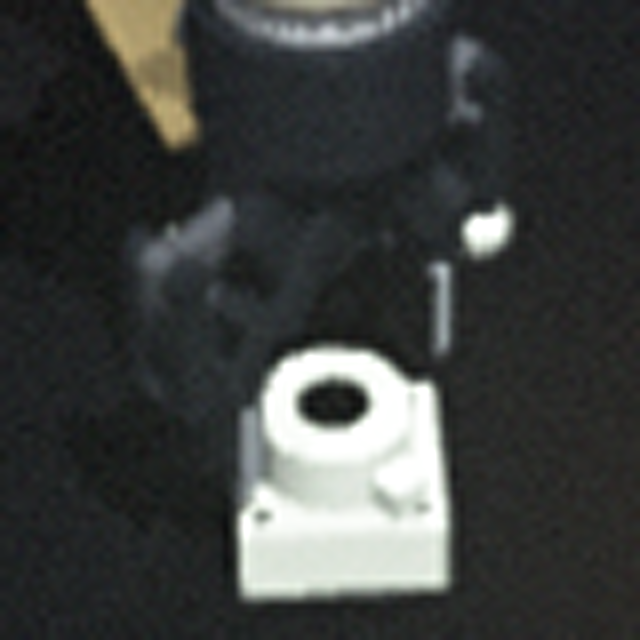

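Request:
play_rows(
  steps=[
    [[0,0,0,0,0,0],[0,0,0,0,0,0],[0,0,0,0,0,0],[0,0,0,0,0,0],[0,0,0,0,0,0],[0,0,0,0,0,0]],
  ],
  fingers=0.3,
  squeeze=35,
)

```text
t: 21.92
tcp_pos: [0.447, -0.2473, 0.061]
tool_rot: [0.527, 0.85, -0.0, 0.0]
force: [-0.1, 0.3, 6.1]
finger_gap: 0.546
```

```bash
python3 go.py .4471 -.2472 .06 116; python3 - <<'E'
from h import *
s=manip.snapshot("side"); crop(s,(270,248),40,"pics/c3.png",8)
E
```

```text
t 21.93 pos [ 0.447  -0.2473  0.061 ] az 116.4 tilt [ 0.04 -0.03] gap 0.546 q [-0.72  0.7   1.86  0.    0.58 -1.18] F [-0.1  0.3  6.1]
local shift now: [0.0001 0.0001 0.001 ]
turn z 0.4 -> local shift after turn: [0.0001 0.0001 0.001 ]
```

View pics/c3.png

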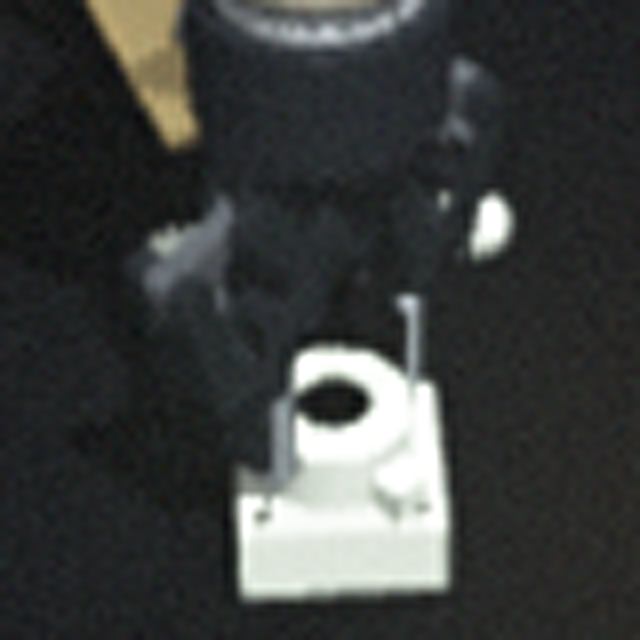

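Request:
play_rows(
  steps=[
    [[0,0,-0.01,0,0,0],[0,0,-0.02,0,0,0],[0,0,-0.04,0,0,0],[0,0,-0.04,0,0,0],[0,0,-0.01,0,0,0],[0,0,0,0,0,0],[0,0,0,0,0,0]],
  ],
)

```text
t: 22.85
tcp_pos: [0.446, -0.2465, 0.1791]
tool_rot: [0.527, 0.85, 0.0, -0.001]
force: [0.1, 0.3, -0.3]
finger_gap: 0.543
```

```bash
python3 go.py .4413 .2805 .18 193.5; python3 - <<'E'
from h import *
s=manip.snapshot("side"); crop(s,(270,235),46,"pics/c4.png",8)
E
```

```text
t 22.85 pos [ 0.446  -0.2465  0.1791] az 116.3 tilt [-0.12  0.11] gap 0.543 q [-0.72  0.49  1.79 -0.    0.86 -1.18] F [ 0.1  0.3 -0.3]
local shift now: [4.744e-01 2.297e-01 1.000e-04]
turn z -77.2 -> local shift after turn: [-1.184e-01  5.136e-01  1.000e-04]
```

View pics/c4.png

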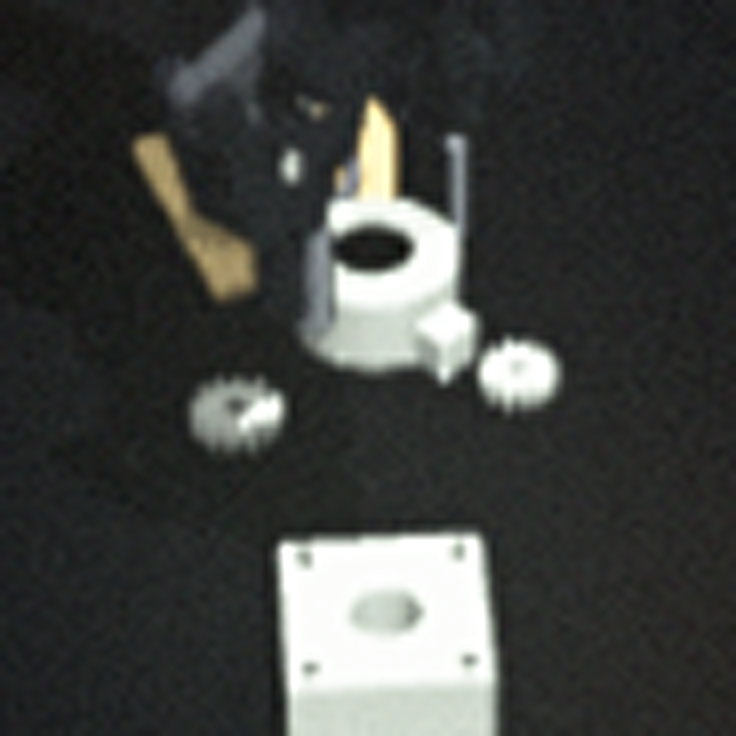

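```bash
python3 - <<'E'
from ov import *
s=manip.snapshot("side"); ims=[]
for cc,ty in (((.4472,-.2474),-58),((.4472,-.2474),-64)):
    ims.append(cv2.resize(overlay(s,[("cell",cc,0,.168,(0,200,0)),("tab",cc,ty,.158,(0,0,255)),("tab",cc,ty,.144,(0,0,255)),("cell",cc,0,.144,(0,200,0))],(272,225),20,20,""),(400,400)))
cv2.imwrite("pics/c5.png",np.hstack(ims))
E
```

```text
(no output)
```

View pics/c5.png

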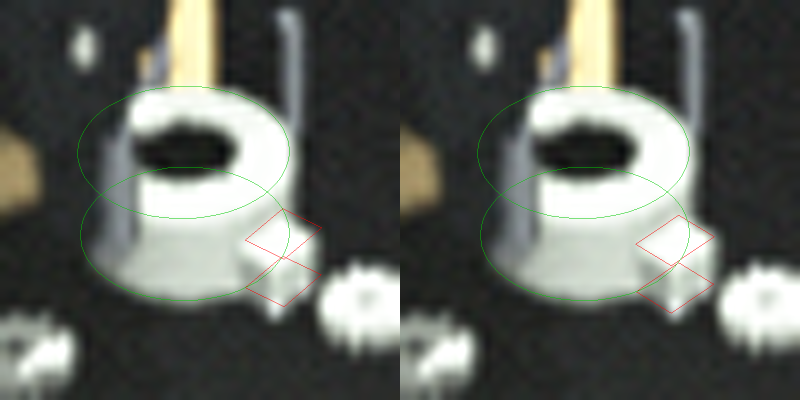

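Request:
play_rows(
  steps=[
    [[0,0,0,0,0,-9.65],[0,0,0,0,0,-9.65],[0,0,0,0,0,-9.65],[0,0,0,0,0,-9.65],[0,0,0,0,0,-9.65],[0,0,0,0,0,-9.65],[0,0,0,0,0,-9.65],[0,0,0,0,0,-9.65],[0,0,0,0,0,0]],
  ],
)

```text
t: 24.08
tcp_pos: [0.4465, -0.2469, 0.1793]
tool_rot: [-0.117, 0.993, 0.001, -0.001]
force: [-0.2, 0.0, 0.1]
finger_gap: 0.542
```

```bash
python3 go.py .4413 .2805 .18 193.5
```

```text
t 24.07 pos [ 0.4465 -0.2469  0.1793] az -166.6 tilt [-0.09  0.08] gap 0.542 q [-0.72  0.49  1.79  0.    0.86 -2.53] F [-0.2  0.   0.1]
local shift now: [-1.176e-01  5.141e-01  1.000e-04]
turn z -0.1 -> local shift after turn: [-1.181e-01  5.140e-01  1.000e-04]
```

Request:
play_rows(
  steps=[
    [[-0.006,0.025,0,0,0,0],[-0.0125,0.055,0,0,0,0],[-0.0125,0.055,0,0,0,0],[-0.0125,0.055,0,0,0,0],[-0.0125,0.055,0,0,0,0],[-0.0125,0.055,0,0,0,0],[-0.0125,0.055,0,0,0,0],[-0.0125,0.055,0,0,0,0],[-0.0125,0.055,0,0,0,0],[-0.0115,0.049,0,0,0,0]],
  ],
)

```text
t: 25.32
tcp_pos: [0.4401, 0.2821, 0.1798]
tool_rot: [-0.117, 0.993, -0.0, -0.0]
force: [0.8, -0.2, -0.4]
finger_gap: 0.543
```

Request:
play_rows(
  steps=[
    [[0,0,0.03,0,0,0],[0,0,0.04,0,0,0],[0,0,0.02,0,0,0],[0,0,0,0,0,0],[0,0,0,0,0,0]],
  ],
)

```text
t: 25.95
tcp_pos: [0.441, 0.2801, 0.0906]
tool_rot: [-0.117, 0.993, 0.0, 0.0]
force: [-0.8, 0.2, 0.2]
finger_gap: 0.544
```

```bash
python3 go.py .4413 .2805 .041 193.5; python3 - <<'E'
from ov import *
o=[]; p=manip.sense()["tcp_pos"]; b=p[2]-.035; print(p)
for n,c,bias in (("top",(156,237),(-.0012,.0009)),("side",(220,165),(.0012,-.0009))):
    s=manip.snapshot(n); q=(p[0]+bias[0],p[1]+bias[1]); k=(.4413+bias[0],.2805+bias[1])
    crop(s,c,30,f"pics/c6{n}.png",10)
    o.append(cv2.resize(overlay(s,[("cell",q,0,b+.024,(255,0,0)),("cell",q,0,b,(255,0,0)),("tab",q,13.5,b+.014,(255,0,0)),("cell",k,0,.006,(0,0,255)),("tab",k,13.5,.006,(0,0,255))],c,30,13,""),(400,400)))
cv2.imwrite("pics/c6.png",np.hstack(o))
E
```

```text
t 25.95 pos [0.441  0.2801 0.0906] az -166.5 tilt [0.03 0.01] gap 0.544 q [ 0.35  0.65  1.82  0.    0.67 -1.45] F [-0.8  0.2  0.2]
local shift now: [-0.0003  0.0003  0.0496]
turn z -0.0 -> local shift after turn: [-0.0003  0.0003  0.0496]
[0.44102599 0.28014524 0.09063376]
```

View pics/c6.png

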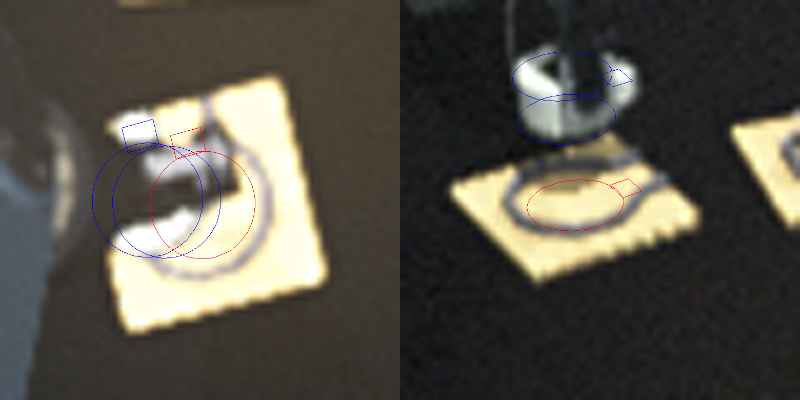

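Request:
play_rows(
  steps=[
    [[0.001,0.0003,0.02,0,0,0],[0,0,0.015,0,0,0],[0,0,0.005,0,0,0],[0,0,0,0,0,0],[0,0,0,0,0,0]],
  ],
)

```text
t: 26.68
tcp_pos: [0.4399, 0.2802, 0.0507]
tool_rot: [-0.118, 0.993, 0.0, 0.0]
force: [0.7, -0.2, -1.1]
finger_gap: 0.543
```

```bash
python3 go.py .4413 .2805 .041 193.5; python3 - <<'E'
from h import *
s=manip.snapshot("side"); crop(s,(220,165),28,"pics/c7.png",14)
s=manip.snapshot("top"); crop(s,(156,237),28,"pics/c7t.png",14)
E
```

```text
t 26.68 pos [0.4399 0.2802 0.0507] az -166.5 tilt [0.04 0.02] gap 0.543 q [ 0.35  0.73  1.84  0.    0.58 -1.45] F [ 0.7 -0.2 -1.1]
local shift now: [-0.0014 -0.0001  0.0097]
turn z 0.0 -> local shift after turn: [-0.0014 -0.0001  0.0097]
```

View pics/c7.png

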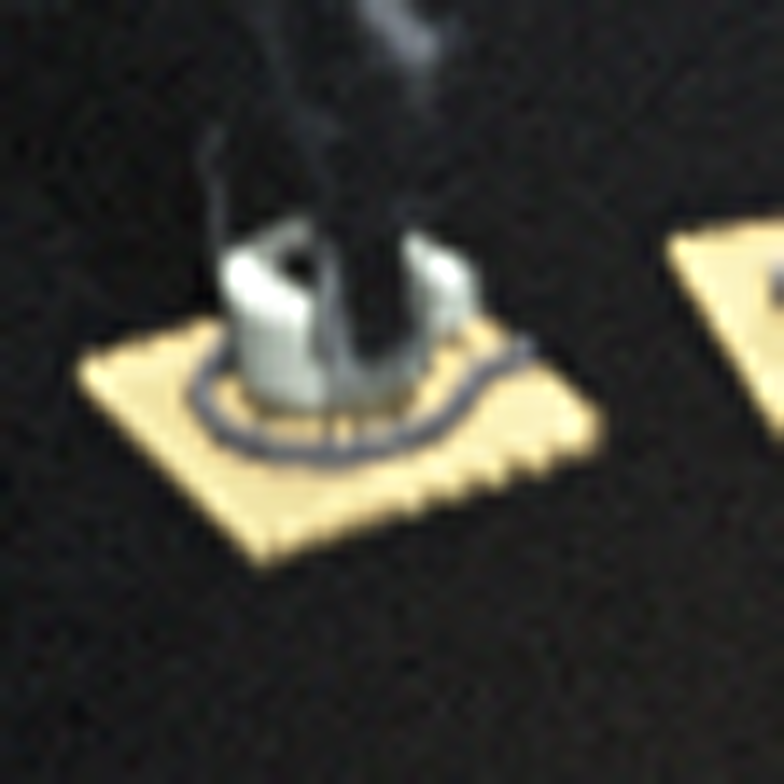

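View pics/c7t.png

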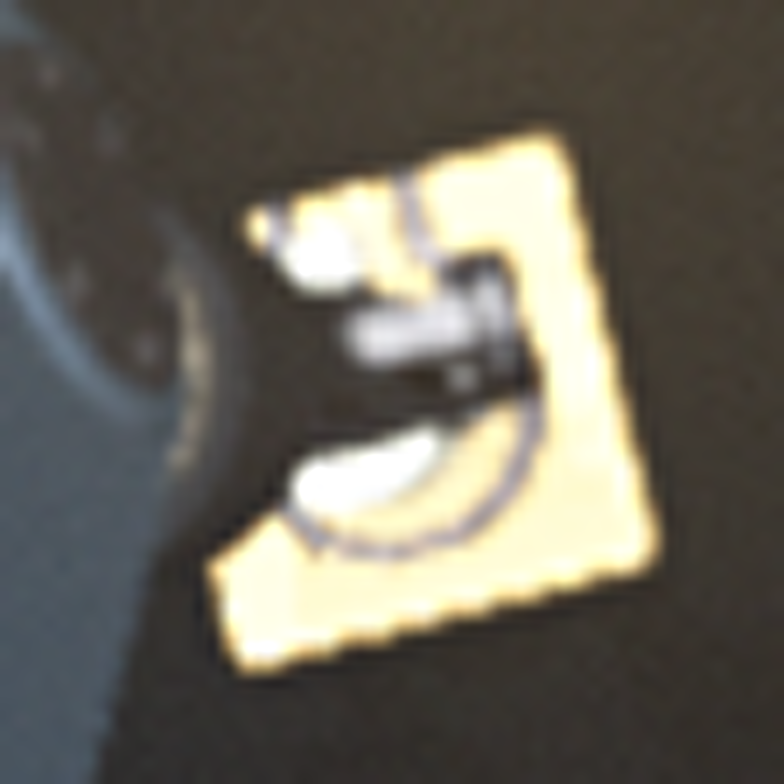

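```bash
python3 - <<'E'
from ov import *
o=[]; p=manip.sense()["tcp_pos"]; b=p[2]-.035
def poc(s,k,z,im,c,h,f):
    pass
for n,c,bias in (("top",(156,237),(-.0012,.0009)),("side",(220,165),(.0012,-.0009))):
    s=manip.snapshot(n); q=(p[0]+bias[0]+.001*np.cos(.236),p[1]+bias[1]+.001*np.sin(.236)); k=(.4413+bias[0],.2805+bias[1])
    im=overlay(s,[("cell",q,0,b+.024,(255,0,0)),("cell",q,0,b,(255,0,0)),("tab",q,13.5,b+.014,(255,0,0))],c,28,14,"")
    t=np.linspace(0,2*np.pi,80); P=[((w2p(s,[k[0]+.029*np.cos(a),k[1]+.029*np.sin(a),.012])-np.array(c)+28+.5)*14-.5) for a in t]
    cv2.polylines(im,[np.round(P).astype(int)],True,(0,0,255),1); o.append(cv2.resize(im,(400,400)))
cv2.imwrite("pics/c8.png",np.hstack(o))
E
```

```text
(no output)
```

View pics/c8.png

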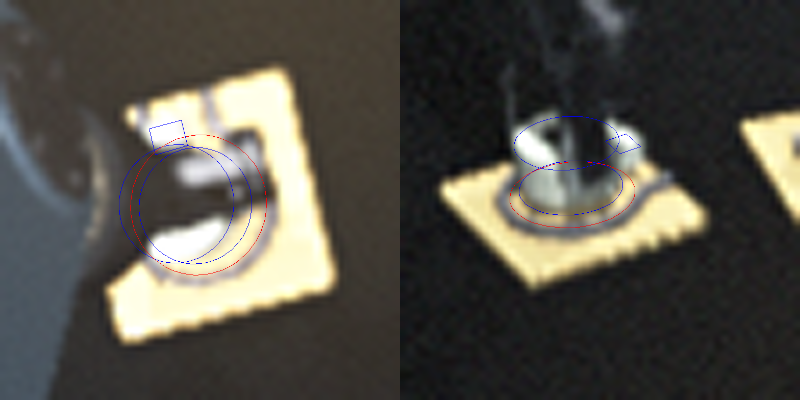

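Request:
play_rows(
  steps=[
    [[0,0,0.005,0,0,0],[0,0,0.003,0,0,0],[0,0,0.0015,0,0,0],[0,0,0.0005,0,0,0],[0,0,0,0,0,0],[0,0,0,0,0,0]],
  ],
)

```text
t: 27.62
tcp_pos: [0.4393, 0.28, 0.041]
tool_rot: [-0.118, 0.993, -0.0, -0.0]
force: [-1.1, -1.6, 7.5]
finger_gap: 0.546
```

```bash
python3 go.py .4413 .2805 .041 193.5
```

```text
t 27.62 pos [0.4393 0.28   0.041 ] az -166.4 tilt [-0.01 -0.01] gap 0.546 q [ 0.35  0.75  1.84 -0.    0.56 -1.45] F [-1.1 -1.6  7.5]
local shift now: [-0.002  0.    -0.   ]
turn z 0.1 -> local shift after turn: [-0.002  0.    -0.   ]
```

Seated at the expected height with light contact; release.

Request:
play_rows(
  steps=[
    [[0,0,0,0,0,0],[0,0,0,0,0,0],[0,0,0,0,0,0],[0,0,-0.015,0,0,0],[0,0,-0.04,0,0,0],[0,0,-0.05,0,0,0],[0,0,-0.035,0,0,0],[0,0,0,0,0,0],[0,0,0,0,0,0]],
  ],
  fingers=0.75,
)

```text
t: 28.75
tcp_pos: [0.439, 0.2799, 0.1803]
tool_rot: [-0.118, 0.993, -0.0, -0.0]
force: [0.1, 0.5, -0.3]
finger_gap: 0.75
```

```bash
python3 - <<'E'
from ov import *
s=manip.snapshot("side"); crop(s,(220,165),28,"pics/c9.png",14)
t=manip.snapshot("top"); crop(t,(156,237),28,"pics/c9t.png",14)
ims=[]
for y in (-14,-17): ims.append(cv2.resize(overlay(s,[("flange",(.4492,-.2485),y,.026,(255,0,0))],(272,262),22,18,""),(396,396)))
cv2.imwrite("pics/f0.png",np.hstack(ims))
w=warp(t,(.4465,-.2465),.026,.05); m=(w.min(2)>130).astype(np.uint8)
cs,_=cv2.findContours(m,0,1); c=max(cs,key=cv2.contourArea); (x,y),(a,b),th=cv2.minAreaRect(c); print(.4465-.05+x*.00025,-.2465+.05-y*.00025,a/4,b/4,-th)
E
python3 go.py .4471 -.2475 .1 164
```

```text
0.4470090370178223 -0.2474951629638672 68.34024047851562 67.38321685791016 -16.8583984375
t 28.85 pos [0.4386 0.2797 0.1792] az -166.4 tilt [-0.15 -0.06] gap 0.751 q [ 0.35  0.5   1.77 -0.    0.88 -1.45] F [ 0.7 -0.8  0.2]
local shift now: [ 0.1151 -0.5145  0.0797]
turn z 29.6 -> local shift after turn: [-0.1537 -0.5043  0.0797]
```

View pics/c9.png

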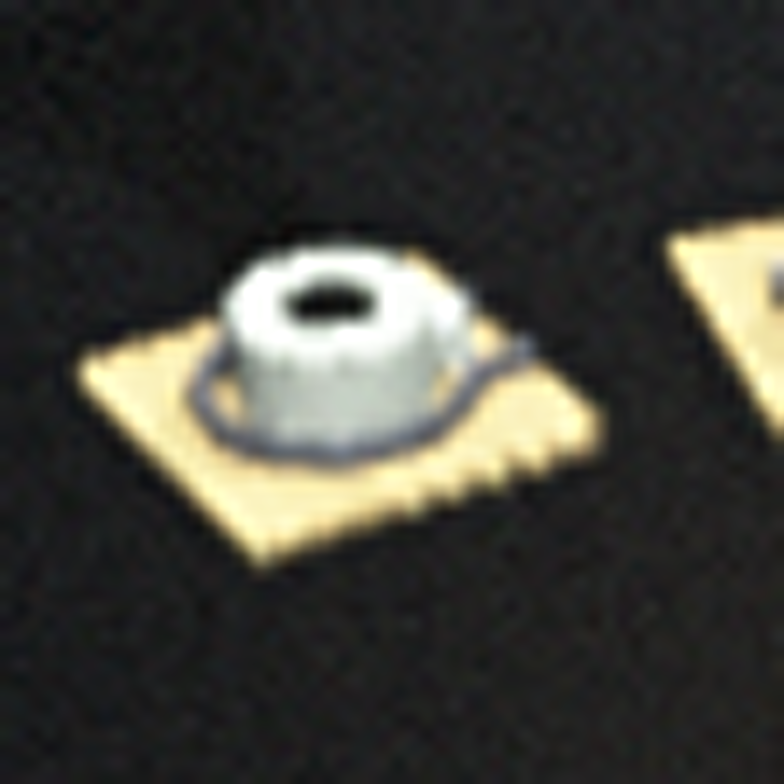

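View pics/c9t.png

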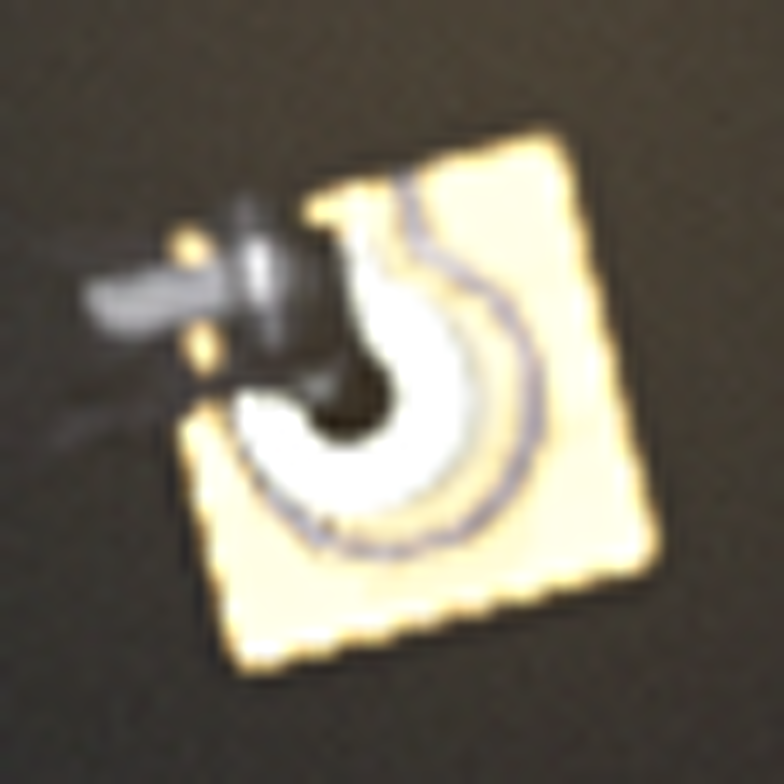

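View pics/f0.png

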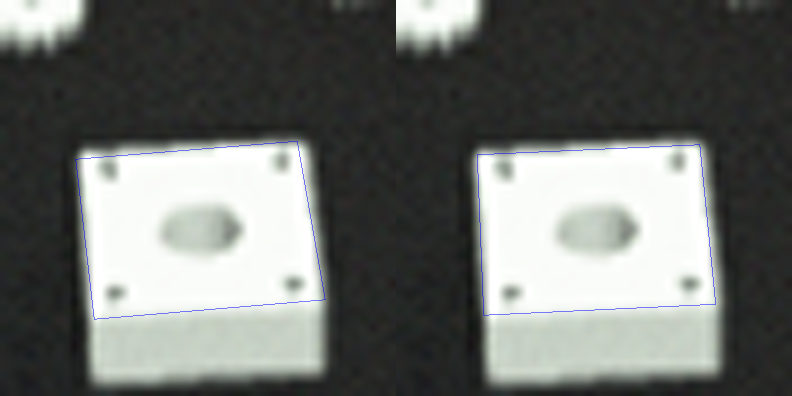

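Request:
play_rows(
  steps=[
    [[0,0,0,0,0,7.6],[0,0,0,0,0,7.6],[0,0,0,0,0,7.6],[0,0,0,0,0,7.6],[0,0,0,0,0,0],[0,0,0,0,0,0]],
  ],
  fingers=1.0,
)

```text
t: 29.6
tcp_pos: [0.4392, 0.28, 0.1795]
tool_rot: [0.146, 0.989, -0.0, -0.001]
force: [1.2, 0.1, 0.5]
finger_gap: 0.998
```

```bash
python3 go.py .4482 -.2483 .1 163.1;python3 - <<'E'
from h import *
s=manip.snapshot("top"); crop(s,(156,237),28,"pics/c10t.png",14)
E
```

```text
t 29.60 pos [0.4392 0.28   0.1795] az 163.3 tilt [-0.09 -0.03] gap 0.998 q [ 0.35  0.5   1.77  0.    0.88 -0.93] F [1.2 0.1 0.5]
local shift now: [-0.1609 -0.5032  0.0798]
turn z 0.2 -> local shift after turn: [-0.1623 -0.5027  0.0798]
```

View pics/c10t.png

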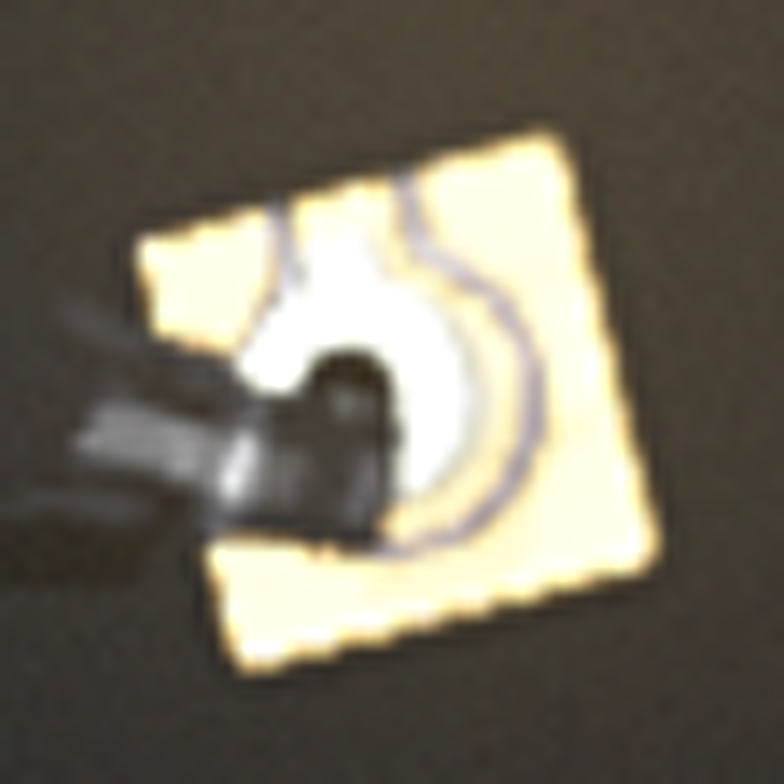

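Request:
play_rows(
  steps=[
    [[-0.01,-0.03,0,0,0,0.2],[-0.0175,-0.054,0,0,0,0],[-0.0175,-0.054,0,0,0,0],[-0.0175,-0.054,0,0,0,0],[-0.0175,-0.054,0,0,0,0],[-0.0175,-0.054,0,0,0,0],[-0.0175,-0.054,0,0,0,0],[-0.0175,-0.054,0,0,0,0],[-0.0175,-0.054,0,0,0,0],[-0.0123,-0.0407,0,0,0,0]],
  ],
)

```text
t: 30.9
tcp_pos: [0.4475, -0.2509, 0.1803]
tool_rot: [0.148, 0.989, -0.0, 0.0]
force: [0.3, -0.1, 0.9]
finger_gap: 1.002
```

Request:
play_rows(
  steps=[
    [[0,0,0.03,0,0,0],[0,0,0.03,0,0,0],[0,0,0.02,0,0,0],[0,0,0,0,0,0],[0,0,0,0,0,0]],
  ],
)

```text
t: 31.52
tcp_pos: [0.4479, -0.2483, 0.1008]
tool_rot: [0.148, 0.989, -0.0, 0.0]
force: [-0.4, -0.2, -0.7]
finger_gap: 1.002
```

```bash
python3 go.py .4482 -.2483 .034 163.1; python3 - <<'E'
from h import *
s=manip.snapshot("side"); crop(s,(270,248),40,"pics/d1.png",8)
E
```

```text
t 31.52 pos [ 0.4479 -0.2483  0.1008] az 163.0 tilt [ 0.04 -0.03] gap 1.002 q [-0.72  0.63  1.84  0.    0.67 -2.  ] F [-0.4 -0.2 -0.7]
local shift now: [-0.0003  0.0002  0.0668]
turn z -0.1 -> local shift after turn: [-0.0003  0.0002  0.0668]
```

View pics/d1.png

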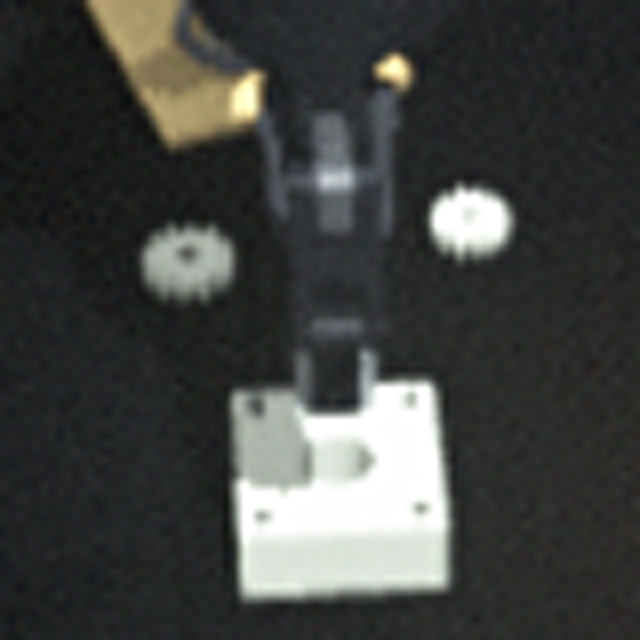

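Request:
play_rows(
  steps=[
    [[-0.0003,0.0002,0.02,0,0,0],[0,0,0.015,0,0,0],[0,0,0.01,0,0,0],[0,0,0,0,0,0]],
  ],
)

```text
t: 32.08
tcp_pos: [0.4476, -0.2477, 0.0548]
tool_rot: [0.148, 0.989, 0.0, -0.001]
force: [0.5, -0.2, -0.4]
finger_gap: 1.004
```

```bash
python3 go.py .4482 -.2483 .034 163.1; python3 - <<'E'
from h import *
s=manip.snapshot("side"); crop(s,(270,248),40,"pics/d2.png",8)
s=manip.snapshot("top"); crop(s,(336,230),30,"pics/d2t.png",10)
E
```

```text
t 32.08 pos [ 0.4476 -0.2477  0.0548] az 163.0 tilt [-0.06  0.05] gap 1.004 q [-0.72  0.72  1.86  0.    0.57 -2.  ] F [ 0.5 -0.2 -0.4]
local shift now: [-0.0008 -0.0004  0.0208]
turn z -0.1 -> local shift after turn: [-0.0008 -0.0004  0.0208]
```

View pics/d2.png

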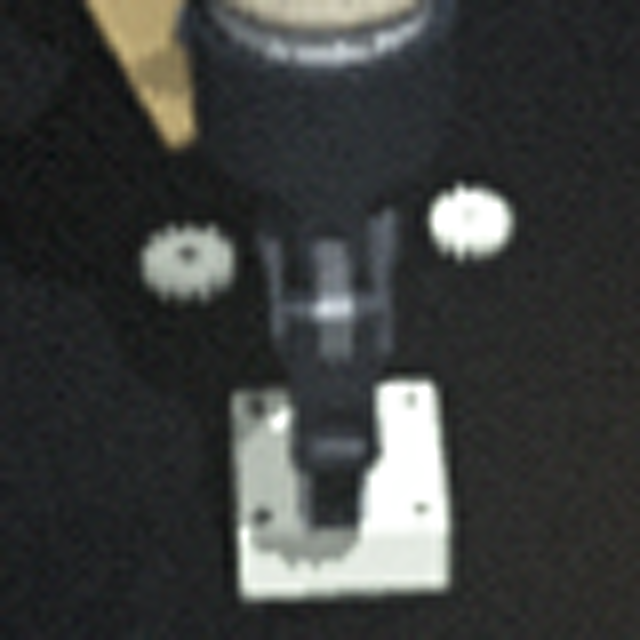

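View pics/d2t.png

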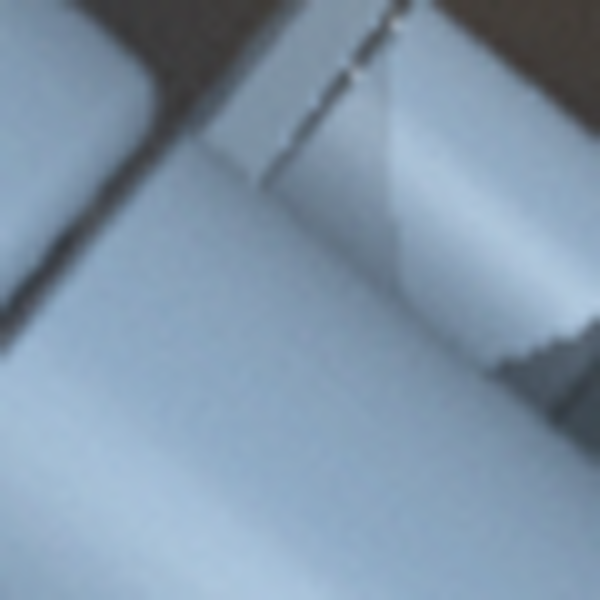

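```bash
python3 - <<'E'
from h import *
s=manip.snapshot("side"); f=lambda P:np.round((w2p(s,P)-[230,208]+.5)*8-.5)
p=manip.sense()["tcp_pos"]; a=np.radians(73); j=np.array([np.cos(a),np.sin(a)])
for o in (.036,.0425,.057):
  for dz in (.008,.012,.016,.025): print(o,dz,f([p[0]-j[0]*o,p[1]-j[1]*o,p[2]-dz]))
print(p)
E
```

```text
0.036 0.008 [337. 491.]
0.036 0.012 [337. 501.]
0.036 0.016 [337. 511.]
0.036 0.025 [338. 532.]
0.0425 0.008 [338. 507.]
0.0425 0.012 [338. 517.]
0.0425 0.016 [338. 526.]
0.0425 0.025 [339. 548.]
0.057 0.008 [341. 543.]
0.057 0.012 [341. 552.]
0.057 0.016 [341. 562.]
0.057 0.025 [341. 584.]
[ 0.44805139 -0.24818282  0.0556192 ]
```

Request:
play_rows(
  steps=[
    [[0,0,0.008,0,0,0],[0,0,0.007,0,0,0],[0,0,0.006,0,0,0],[0,0,0,0,0,0],[0,0,0,0,0,0]],
  ],
)

```text
t: 32.85
tcp_pos: [0.4478, -0.248, 0.0342]
tool_rot: [0.148, 0.989, 0.0, -0.0]
force: [0.6, -0.4, 1.1]
finger_gap: 0.994
```

```bash
python3 go.py .4482 -.2483 .034 163.1; python3 - <<'E'
from h import *
s=manip.snapshot("side"); crop(s,(270,248),40,"pics/d3.png",8)
E
```

```text
t 32.85 pos [ 0.4478 -0.248   0.0342] az 163.0 tilt [-0.01  0.01] gap 0.994 q [-0.72  0.76  1.86 -0.    0.52 -2.  ] F [ 0.6 -0.4  1.1]
local shift now: [-0.0005 -0.0002  0.0002]
turn z -0.1 -> local shift after turn: [-0.0005 -0.0002  0.0002]
```

View pics/d3.png

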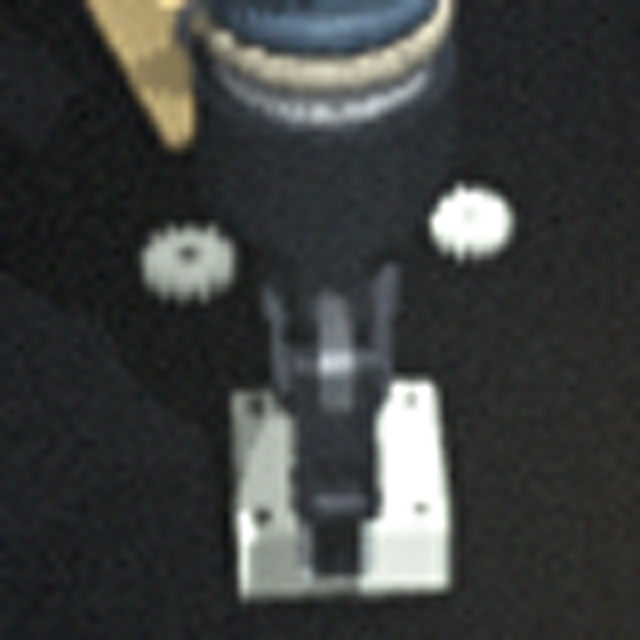

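Request:
play_rows(
  steps=[
    [[0,0,0,0,0,0],[0,0,0,0,0,0],[0,0,0,0,0,0],[0,0,0,0,0,0],[0,0,0,0,0,0],[0,0,0,0,0,0]],
  ],
  fingers=0.4,
  squeeze=45,
)

```text
t: 33.65
tcp_pos: [0.4479, -0.2481, 0.0348]
tool_rot: [0.148, 0.989, -0.0, 0.0]
force: [-1.0, 0.0, 5.6]
finger_gap: 0.714
```

```bash
python3 go.py .4482 -.2483 .034 163.1
```

```text
t 33.65 pos [ 0.4479 -0.2481  0.0348] az 163.0 tilt [ 0.03 -0.03] gap 0.714 q [-0.72  0.75  1.86 -0.    0.52 -2.  ] F [-1.   0.   5.6]
local shift now: [-0.0003 -0.0001  0.0008]
turn z -0.1 -> local shift after turn: [-0.0003 -0.0001  0.0008]
```

Request:
play_rows(
  steps=[
    [[0,0,-0.01,0,0,0],[0,0,-0.02,0,0,0],[0,0,-0.03,0,0,0],[0,0,-0.015,0,0,0],[0,0,0,0,0,-6.3],[0,0,0,0,0,-6.3],[0,0,0,0,0,0]],
  ],
)

```text
t: 34.52
tcp_pos: [0.4477, -0.2478, 0.1093]
tool_rot: [0.039, 0.999, 0.0, -0.0]
force: [0.0, -0.6, -0.9]
finger_gap: 0.71
```

```bash
python3 go.py .6046 -.3218 .11 175.7; python3 - <<'E'
from h import *
s=manip.snapshot("side"); crop(s,(290,248),46,"pics/d4.png",8)
E
```

```text
t 34.52 pos [ 0.4477 -0.2478  0.1093] az 175.5 tilt [-0.01  0.01] gap 0.710 q [-0.72  0.61  1.84  0.    0.69 -2.22] F [ 0.  -0.6 -0.9]
local shift now: [-0.1623 -0.0614 -0.0008]
turn z -0.2 -> local shift after turn: [-0.162  -0.062  -0.0008]
```

View pics/d4.png

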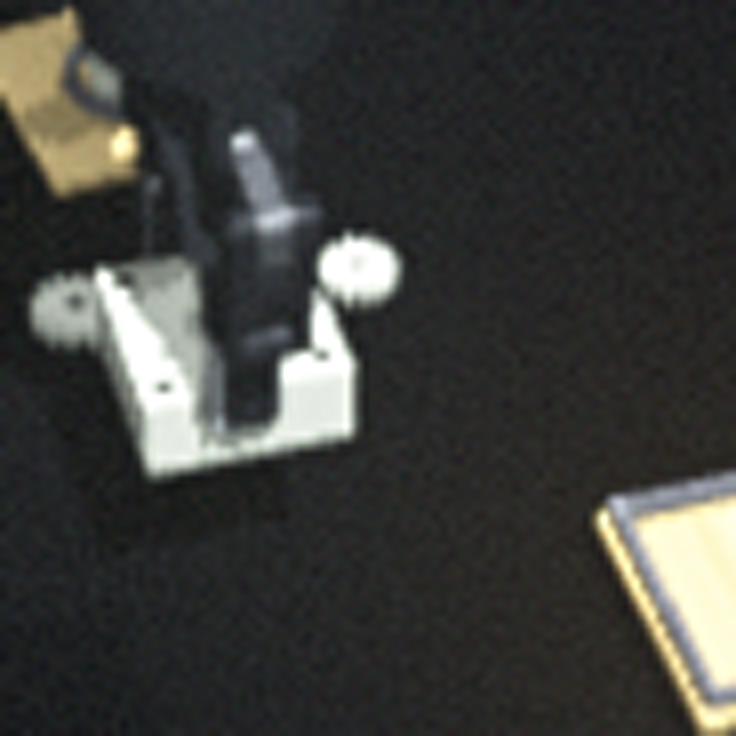

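Request:
play_rows(
  steps=[
    [[-0.022,-0.008,0,0,0,-0.2],[-0.035,-0.0135,0,0,0,0],[-0.035,-0.0135,0,0,0,0],[-0.035,-0.0135,0,0,0,0],[-0.035,-0.0135,0,0,0,0],[0,0,0.02,0,0,0],[0,0,0.02,0,0,0],[0,0,0,0,0,0],[0,0,0,0,0,0]],
  ],
)

```text
t: 35.7
tcp_pos: [0.604, -0.3215, 0.0689]
tool_rot: [0.037, 0.999, 0.0, -0.001]
force: [-0.1, -0.7, -1.8]
finger_gap: 0.709
```

```bash
python3 go.py .6046 -.3218 .0405 175.7; python3 - <<'E'
from ov import *
o=[]; p=manip.sense()["tcp_pos"]; b=p[2]-.0345
for n,c,bias in (("top",(356,180),(-.0012,.0009)),("side",(342,270),(.0012,-.0009))):
    s=manip.snapshot(n); q=(p[0]+bias[0],p[1]+bias[1]); k=(.6046+bias[0],-.3218+bias[1])
    o.append(cv2.resize(overlay(s,[("flange",q,-4.3,b+.026,(255,0,0)),("flange",q,-4.3,b,(255,0,0)),("flange",k,-4.3,.006,(0,0,255))],c,34,12,""),(400,400)))
cv2.imwrite("pics/d5.png",np.hstack(o))
E
```

```text
t 35.70 pos [ 0.604  -0.3215  0.0689] az 175.7 tilt [-0.07  0.05] gap 0.709 q [-0.65  0.83  1.39 -0.    0.92 -2.15] F [-0.1 -0.7 -1.8]
local shift now: [-0.0007 -0.0003  0.0284]
turn z 0.0 -> local shift after turn: [-0.0007 -0.0003  0.0284]
```

View pics/d5.png

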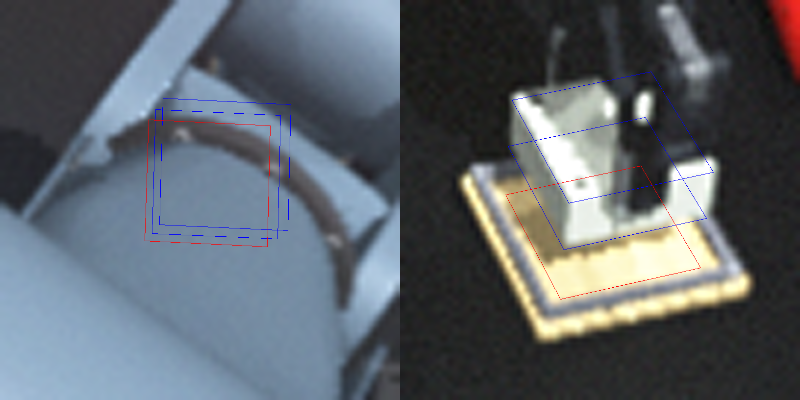

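Request:
play_rows(
  steps=[
    [[0,0,0.012,0,0,0],[0,0,0.008,0,0,0],[0,0,0.004,0,0,0],[0,0,0.003,0,0,0],[0,0,0.001,0,0,0],[0,0,0,0,0,0],[0,0,0,0,0,0]],
  ],
)

```text
t: 36.67
tcp_pos: [0.6049, -0.322, 0.0416]
tool_rot: [0.037, 0.999, -0.0, 0.0]
force: [1.0, -0.1, -0.2]
finger_gap: 0.714
```

```bash
python3 go.py .6046 -.3218 .0405 175.7; python3 - <<'E'
from h import *
s=manip.snapshot("side"); crop(s,(342,270),34,"pics/d6.png",12)
E
```

```text
t 36.67 pos [ 0.6049 -0.322   0.0416] az 175.8 tilt [ 0.02 -0.02] gap 0.714 q [-0.65  0.87  1.4   0.    0.87 -2.15] F [ 1.  -0.1 -0.2]
local shift now: [0.0003 0.0001 0.0011]
turn z 0.1 -> local shift after turn: [0.0003 0.0001 0.0011]
```

View pics/d6.png

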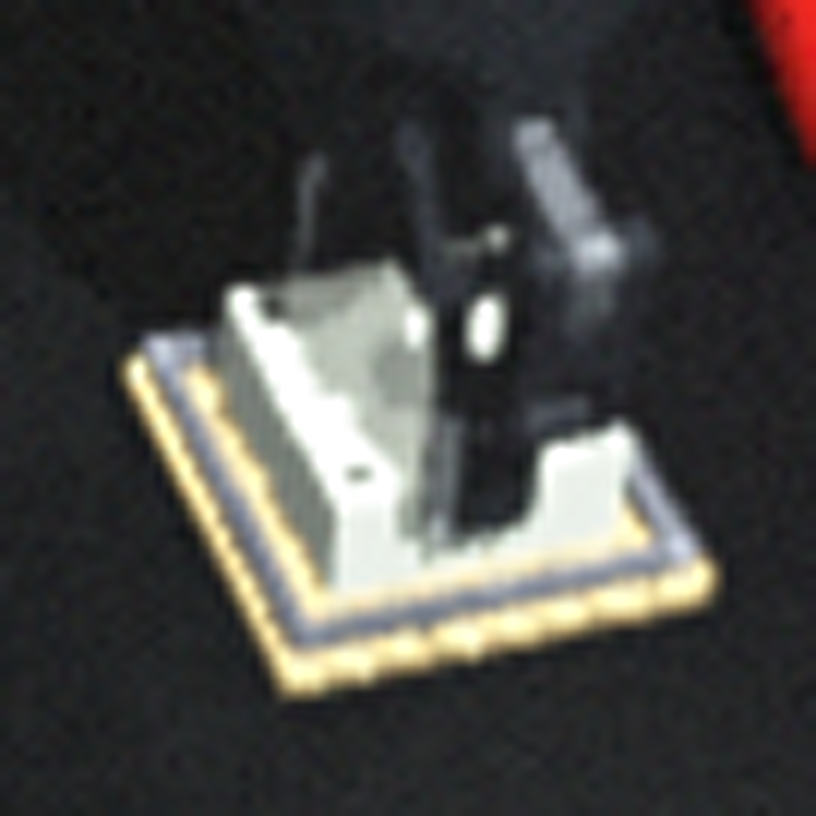

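Centred in the pocket; lower the last millimetre.

Request:
play_rows(
  steps=[
    [[0,0,0.0008,0,0,0],[0,0,0.0004,0,0,0],[0,0,0,0,0,0],[0,0,0,0,0,0]],
  ],
)

```text
t: 37.22
tcp_pos: [0.6049, -0.322, 0.0409]
tool_rot: [0.037, 0.999, -0.0, 0.0]
force: [-1.1, 0.9, 5.4]
finger_gap: 0.705
```

```bash
python3 go.py .6046 -.3218 .0405 175.7
```

```text
t 37.23 pos [ 0.6049 -0.322   0.0409] az 175.8 tilt [ 0.03 -0.02] gap 0.705 q [-0.65  0.87  1.4  -0.    0.87 -2.15] F [-1.1  0.9  5.4]
local shift now: [0.0003 0.0002 0.0004]
turn z 0.1 -> local shift after turn: [0.0003 0.0002 0.0004]
```

Request:
play_rows(
  steps=[
    [[0,0,0,0,0,0],[0,0,0,0,0,0],[0,0,0,0,0,0],[0,0,0,0,0,0],[0,0,-0.015,0,0,0],[0,0,-0.04,0,0,0],[0,0,-0.06,0,0,0],[0,0,-0.06,0,0,0],[0,0,0,0,0,0],[0,0,0,0,0,0]],
  ],
  fingers=1.0,
)

```text
t: 38.48
tcp_pos: [0.6045, -0.3216, 0.2161]
tool_rot: [0.037, 0.999, -0.0, 0.0]
force: [-0.5, 0.4, -0.7]
finger_gap: 1.002
```

Request:
play_rows(
  steps=[
    [[0.05,0,-0.02,0,0,0],[0.05,0.03,0,0,0,0],[0.05,0.05,0,0,0,0],[0.05,0.05,0,0,0,0],[0.03,0.05,0,0,0,0],[0,0.05,0,0,0,0],[0,0.03,0,0,0,0],[0,0,0,0,0,0]],
  ],
)

```text
t: 39.48
tcp_pos: [0.4037, -0.0559, 0.234]
tool_rot: [0.035, 0.999, 0.001, -0.002]
force: [0.3, -1.2, -0.5]
finger_gap: 0.996
```

```bash
python3 - <<'E'
from h import *
print(manip.sense()["tcp_pos"],manip.sense()["t"])
for n in("side","top"):
    s=manip.snapshot(n); cv2.imwrite(f"pics/z{n}.png",s["img"][...,::-1])
    T=[]
    for c in ((.5817,.2747),(.4413,.2805),(.4981,-.0122),(.6046,-.3218)):
        x,y=w2p(s,[*c,.012]).astype(int); T.append(cv2.resize(s["img"][y-22:y+22,x-22:x+22,::-1],(300,300),interpolation=cv2.INTER_CUBIC))
    cv2.imwrite(f"pics/zc{n}.png",np.vstack([np.hstack(T[:2]),np.hstack(T[2:])]))
E
```

```text
[ 0.40372675 -0.0558512   0.23398827] 39.475
```

View pics/zcside.png

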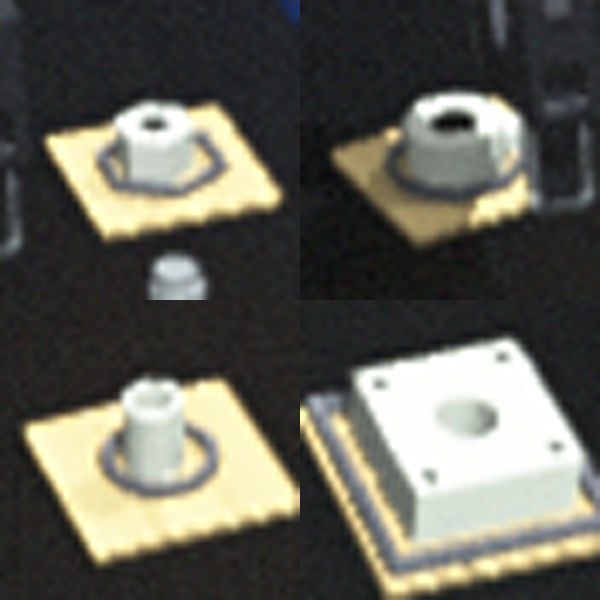

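View pics/zctop.png

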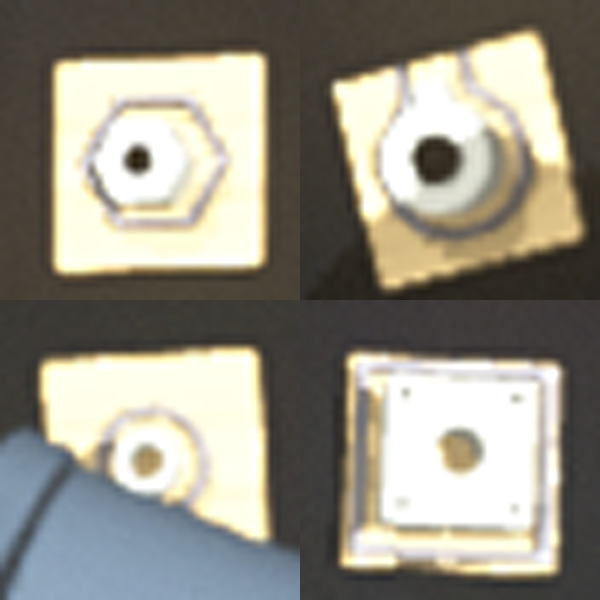

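View pics/zside.png

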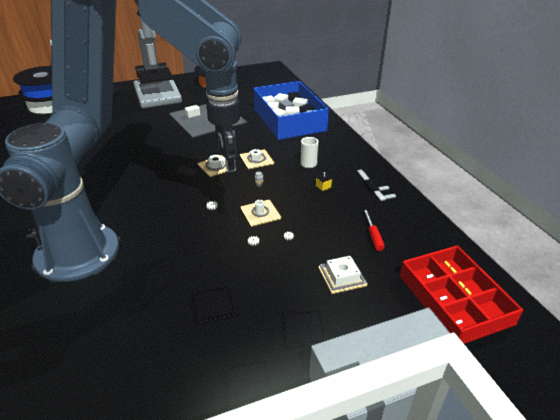

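```bash
python3 - <<'E'
from ov import *
N=dict(cell=((.4413,.2805),13.5,.03),spacer=((.5817,.2747),0,.03),flange=((.6046,-.3218),-4.3,.032),sleeve=((.4981,-.0122),0,.04))
for n,b in (("top",(-.0012,.0009)),("side",(.0012,-.0009))):
    s=manip.snapshot(n); T=[]
    for k,(c,y,z) in N.items():
        c=np.array(c)+b
        L=[(k,c,y,z,(0,0,255)),(k,c,y,.006,(255,0,0))]+([("tab",c,y,.02,(0,0,255))] if k=="cell" else [])
        T.append(cv2.resize(overlay(s,L,w2p(s,[*c,.012]),20,20,""),(300,300)))
        if k!="sleeve":
            q=w2p(s,[*c,z]).astype(int); g=s["img"][q[1]-4:q[1]+5,q[0]-4:q[0]+5].min(2).astype(float); 
            wgt=np.clip(180-g,0,None); yy,xx=np.mgrid[-4:5,-4:5]
            if wgt.sum()>0:
                u=(q[0]+(wgt*xx).sum()/wgt.sum(),q[1]+(wgt*yy).sum()/wgt.sum()); print(n,k,"hole offset mm",np.round((p2w(s,u,z)[:2]-c)*1000,1))
    cv2.imwrite(f"pics/y{n}.png",np.vstack([np.hstack(T[:2]),np.hstack(T[2:])]))
E
```

```text
top cell hole offset mm [-0.  2.]
top spacer hole offset mm [-1.9  1.6]
top flange hole offset mm [1.4 0.6]
side cell hole offset mm [-2.  -3.8]
side spacer hole offset mm [ 6.7 21.6]
side flange hole offset mm [ 6.7 -2.4]
```

View pics/ytop.png

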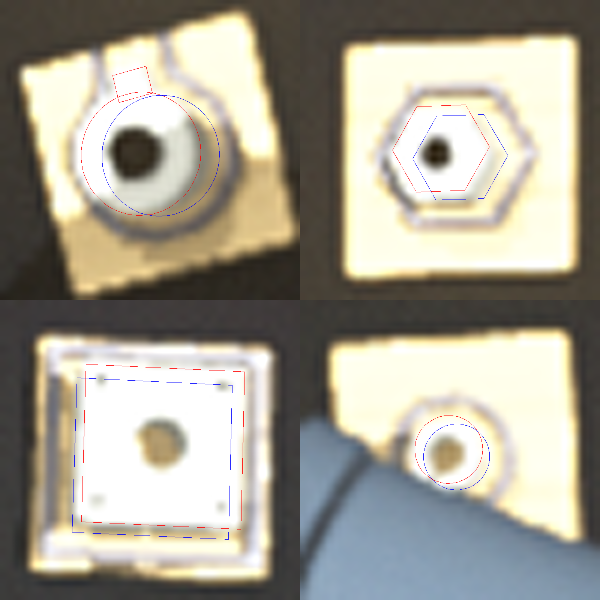

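View pics/yside.png

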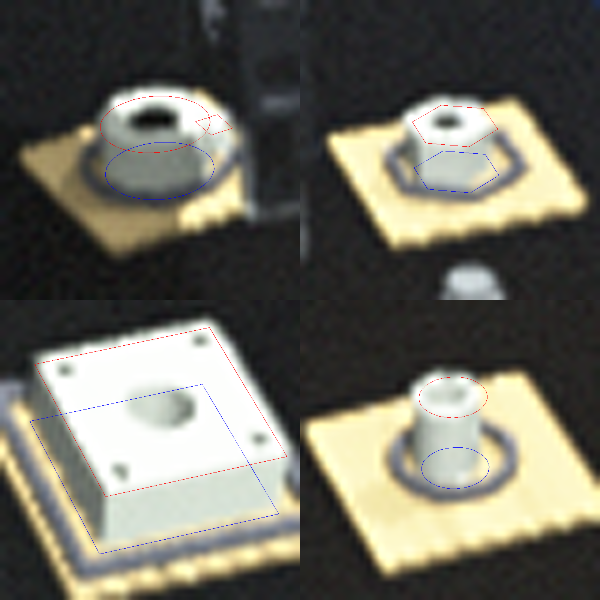

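```bash
python3 go.py .4 -.05 .23; python3 -c "
from station import manip
print(manip.sign_off())"
```

```text
t 39.67 pos [ 0.4054 -0.0588  0.2346] az 175.7 tilt [-0.05  0.01] gap 0.999 q [-0.42  0.28  1.97 -0.    0.9  -1.91] F [0.4 0.2 1. ]
local shift now: [0.006  0.0084 0.0046]
the job is handed in; nothing more can be done
None
```

I unstacked the parts from the top down and set each into its own nest: sleeve, then spacer, cell and flange. I handed the job in at about 39.7 s of the 109 s allowed.

**Seating:** Each part met its pocket floor within about 0.5 mm of the height expected from its grasp, with light contact (2.7 to 7.5 N), before I released it. In the last pictures all four stand upright inside their rims and the cell's tab lies in the notch. The objective and motor were never approached and look to be where they started. The open gripper was clear of everything, with the TCP 0.23 m up.

**Position checks:** From the top camera, the part centres sit within about 2.5 mm of the nest centres (cell, spacer and flange by their bores, sleeve by outline overlay).

**Checks that disagreed:**
- **Camera offset:** The side camera reads about 2.4 mm more in x and 1.9 mm less in y than the top camera, so I used the mean of the two.
- **Side-camera overlay:** It drew the cell and spacer about 1 pixel too low. I put this down to calibration, because the release heights and the top view both agree that they are seated.
- **Side-camera bore offsets:** The automatic readings for the spacer and flange are not usable. The search window picked up the dark bench for the spacer, and probably shading in the bore for the flange. For the cell it read about 4 mm off the nest centre (limit 8 mm), against 2 mm from the top camera.

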